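# Shut the contact grill and wind its preheat timer

### The arm

A 6-joint arm with a two-finger parallel gripper is mounted at the origin on the work surface. World frame = base frame: x ahead of the robot, y to its left, z up, the work surface at z = 0. Lengths are in mm, angles in rad, forces in N, time in s.
With the tool pointing down it reaches from about 275 to 1000 mm from the base axis. Payload 8.4 kg.
Tool frame: the origin (TCP) lies between the finger pads; the fingertips stand r.nose_length ahead of it and the grasp point (between the pads) lies 8 mm behind it (r.nose_length is the distance from the TCP to the fingertips, in mm); y points along the fingers, x is the direction in which the jaws open and shut, and the axes are right-handed (so a half turn about y gives the same grasp; the last joint's range is limited). The gripper opens to 85 mm and grips with 20 to 120 N. Pads are 22 mm wide; open, the fingers measure 114 mm over their backs; the gripper's body (76 mm by 85 mm) begins 54 mm behind the grasp point. The pads swing forward as they close: fully open they stand 13 mm farther back than shut.
Start: joints at [1.271, 0.353, 1.633, -0, 1.155, -0.002], TCP at [183.385, 597.493, 242.281] pointing down, gripper open.
Joint ranges: [-2.63, 2.63], [-0.92, 2.1], [0.06, 2.66], [-1.3, 4.44], [0, 2.69], [-3.02, 3.02]. Speed limits (rad/s): [2.22, 2.22, 2.79, 3.14, 3.14, 3.14].

### API

Orientations are given as [roll, pitch, yaw] about the fixed x, y, z axes, in that order (R = Rz(yaw) Ry(pitch) Rx(roll)).
In Python, from rig import r, cams, order gives the robot as it stands. The module is installed in compiled form; this text tells all that it offers.
- The arm moves only by the shell command python3 -m crank 'ROWS' [FORCE]. ROWS is JSON, a list of rows, each a list of 7 numbers: the turn, a rotation vector about the tool's x, y, z in degrees, then the shift along the tool's x, y, z in cm, then the opening, from -1 (shut) to 1 (fully open). A call has exactly 10 rows; each row shifts and turns the pose as measured when the row begins, along the tool's axes as they then stand; what a row does not reach is not made up. A row lasts 1/12 s, in which the tool goes at most 41.7 mm and 7.16 degrees, less where a joint would pass 70% of its speed; a pose out of reach is approached as far as the arm can. A call with a gripper value outside its range is refused whole. The fingers move at their own pace and stop on an object; FORCE is the grip in N (left out, the last holds). Time passes only in rows, so rows that do not move let the fingers close, or fill a call up. It gives the time, the measured TCP pose, the force and the opening at its end, in the units of the state.
- r.sense(): the state, without advancing time (a new reading comes with each control period).
- cams.grab_frame(name): name is "side" or "top"; returns the picture (480x640x3 uint8, blue, green, red); there is no depth.
- cams.camera_info(name): a dict with "intrinsics" (3x3 intrinsics, pixels), "view" (4x4, takes a point from world to camera coordinates). Camera axes: x right, y up, looking along -z (the intrinsics and any distortion apply to the point x, -y, -z); pixel columns grow to the right and rows downward; lengths in mm; the calibration is good to about 2 mm. A picture is of the moment at which its call begins. camera_info takes no time and is no camera call.
- order.sign_off(): hands the job in, once; it reports no verdict.
The state is a dict: "clock": time; "qpos": joint angles; "qvel": joint speeds; "joint_efforts": joint torques, N m; "eef_pos": TCP position; "tcp_rot": TCP orientation; "contact_force": force on the tool from outside, world axes, zero at the start; "wrist_torque": the same for the moment, N m; "opening": opening from 0.0 (shut) to 1.0 (fully open).
Only numpy, scipy, OpenCV 4.12 (cv2) and the standard library are available. Lean on these libraries where they do the work, as an engineer would, in place of code of your own. Each camera call takes 0.05 s, during which the arm holds its last target.

### The job

Get the contact grill ready to preheat for the fritters: first lower its open lid gently until it is fully down. Then set the clockwork timer, the control with the wing key, to 20 minutes the proper way: wind the key clockwise all the way to its stop at 30, then turn it back to 20 and leave it there. Do not turn the thermostat beside it, and leave the bowl, pepper mill and spatula where they are.

Things in the scene. Friction and masses are not known exactly. Their poses are not given: they have to be found in the camera images.
- grill: Stainless contact grill, fixed, 390 mm deep, 290 wide. Origin on the counter, 245 mm behind its front (robot side) edge; x points to its hinged back, y to its left, z up. The front 145 mm is a control panel sloped 15 deg, 66 mm high in front, 105 at the back. On it, seen from the robot: timer on the right (axis meets the panel at grill x -199, y -85, z 78), thermostat on the left (y +85).
- lid (a joint): Angle of the lid, hinged at the back of the grill (axis along grill y, at grill x +120, z 135 mm), rad: 0 = fully down, grows as it opens (starts 0.55 to 0.85). Counterbalanced: it stays where it is left; pushing it down takes 2 to 6 N at the handle. The lid reaches 205 mm from the hinge; shut, its top is 184 mm above the counter.
- lid_handle (a point): Centre of the outer (top, when shut) flat face of the lid's black handle: a bar 125 mm wide (grill y), 28 deep, 15 thick, standing 20 mm clear in front of the lid's edge, 239 mm from the hinge axis. Turns with the lid: x points towards the hinge, y as the grill's, z out of the face (up when shut, leaning to the back when open). Shut, it is at grill x -119, z 143 mm.
- timer (a joint): Angle of the clockwork timer's key, rad: 0 = run out, pointer up the slope at the red tick; grows clockwise facing the panel, 9 deg (0.157) a minute, to a hard stop at 30 min (270 deg, 4.712). 20 min = 180 deg = 3.142, straight down. Ticks each minute, long each 5. Starts at 0 to 4 min. A spring resists winding (0.09 Nm, 0.13 at full) and helps turning back; the key stays where it is let go.
- timer_key (a point): On the timer's axis, 4 mm below the top of its black wing key: an upright bar 46 mm long, 12 thick, 26 high on a round dial 54 across, 9 high; 31 mm above the panel. z points out of the panel along the turning axis; x along the bar to the end with the white pointer line; the bar is gripped across y. Turns with the key.
- thermostat_mark (a point): Pointer mark, 18 mm off the axis on top of the thermostat: a round black knob 42 mm across and 22 mm high. Not to be turned.
- bowl: Stoneware bowl, 130 mm across, 60 mm high, standing to the left of the grill. Origin: centre of its foot. To be left alone.
- pepper_mill: Dark wooden pepper mill, 54 mm across, 152 mm high, standing to the right of the grill. Origin: centre of its foot. To be left alone.
- spatula: Spatula with a wooden handle, 280 mm long, lying to the right of the grill, along its x. Origin: under its middle. To be left alone.

How it is judged:
By the outcome, as a careful person would: the job done as asked, in the order asked, and still so for the second after the job is handed in, with the robot touching nothing.
It also fails if it takes over 72 s, if anything falls off the work surface, if the arm or the gripper's body presses on something with over 40 N, if the wrist force passes 120 N, or if a joint passes its speed limit or range.

## Working session

There is one attempt and no reset: what is moved stays moved. The work goes in short steps, Python scripts to look and compute and a shell command to move; the robot and the scene stay as the last step left them, time stands still between calls to the robot, and variables do not carry over. Pictures are saved under pics/ and viewed, and the job is handed in when it is done.

```bash
mkdir -p pics; ls; python3 - <<'E'
from rig import r,cams,order
import cv2,numpy as np
np.set_printoptions(precision=4,suppress=True)
print(r.sense(), r.nose_length)
for n in("side","top"):
    cv2.imwrite(f"pics/{n}0.png",cams.grab_frame(n)); print(n,cams.camera_info(n))
E
```

```text
pics
{'clock': 0.0, 'qpos': array([ 1.2706,  0.3536,  1.6341,  0.    ,  1.1552, -0.0024]), 'qvel': array([ 0.0018,  0.0011, -0.0007,  0.002 ,  0.0019,  0.0008]), 'joint_efforts': array([ -0.0001, -60.5238, -34.2079,   0.0001,   0.009 ,   0.    ]), 'eef_pos': array([183.2585, 597.0566, 241.5761]), 'tcp_rot': array([-1.5708,  0.0014,  1.2729]), 'contact_force': array([-1.0984,  0.0652, -0.4508]), 'wrist_torque': array([0.0263, 0.0403, 0.0453]), 'opening': 0.9990886513898805} 11.0
side {'intrinsics': array([[612.9622,   0.    , 321.6896],
       [  0.    , 612.9622, 238.3962],
       [  0.    ,   0.    ,   1.    ]]), 'view': array([[    0.9373,    -0.3483,     0.0068,  -601.8733],
       [    0.2136,     0.59  ,     0.7786,  -215.2653],
       [   -0.2752,    -0.7284,     0.6274, -1304.6042],
       [    0.    ,     0.    ,     0.    ,     1.    ]])}
top {'intrinsics': array([[438.0154,   0.    , 318.0912],
       [  0.    , 438.0154, 239.9378],
       [  0.    ,   0.    ,   1.    ]]), 'view': array([[   0.0275,   -0.9995,    0.0138,  -50.7283],
       [   0.9882,    0.0293,    0.1501, -660.9784],
       [  -0.1504,    0.0095,    0.9886, -749.3852],
       [   0.    ,    0.    ,    0.    ,    1.    ]])}
```

View pics/side0.png

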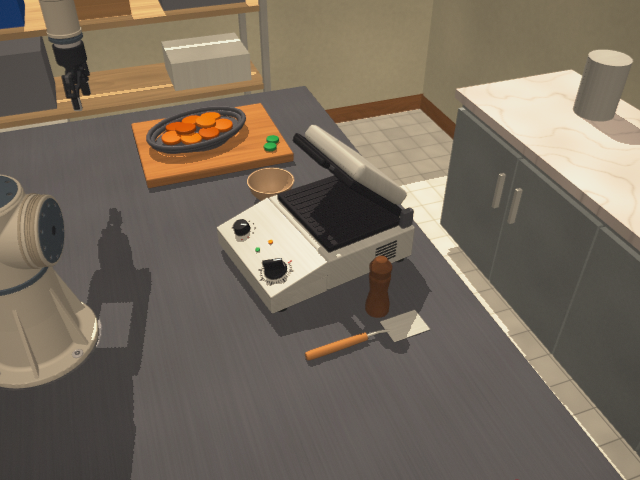

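View pics/top0.png

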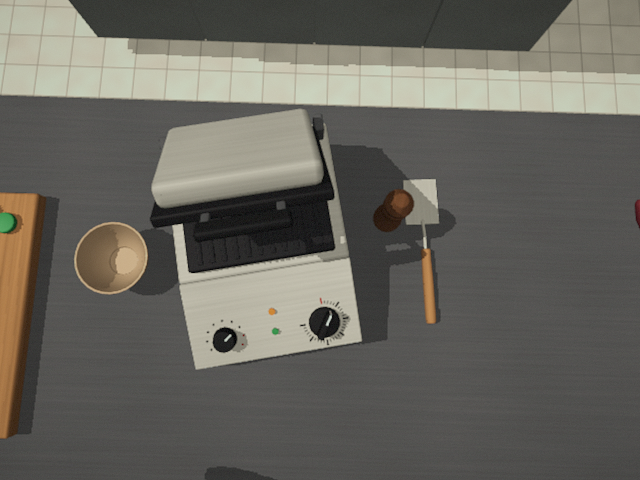

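```bash
cat > h.py <<'E'
from rig import r,cams,order
import cv2,numpy as np
np.set_printoptions(precision=3,suppress=True)
from scipy.spatial.transform import Rotation as R
def ray(n,uv):
    c=cams.camera_info(n);K=c["intrinsics"];V=c["view"]
    d=np.linalg.solve(K,[uv[0],uv[1],1.]);d=d*[1,-1,-1]
    return -V[:3,:3].T@V[:3,3], V[:3,:3].T@d
def onz(n,uv,z):
    o,d=ray(n,uv);return o+d*(z-o[2])/d[2]
def proj(n,p):
    c=cams.camera_info(n);V=c["view"];q=V[:3,:3]@np.asarray(p,float)+V[:3,3];q=c["intrinsics"]@(q*[1,-1,-1]);return q[:2]/q[2]
def tri(uvs,uvt):
    A=[];b=[]
    for n,uv in(("side",uvs),("top",uvt)):
        o,d=ray(n,uv);d/=np.linalg.norm(d);P=np.eye(3)-np.outer(d,d);A.append(P);b.append(P@o)
    A=np.vstack(A);b=np.hstack(b);x,res,_,_=np.linalg.lstsq(A,b,rcond=None);return x,np.sqrt(res)
def crop(n,x0,y0,w,h,s,name,im=None):
    im=cams.grab_frame(n) if im is None else im
    cv2.imwrite(f"pics/{name}.png",cv2.resize(im[y0:y0+h,x0:x0+w],None,fx=s,fy=s,interpolation=cv2.INTER_CUBIC))
E
python3 - <<'E'
from h import *
crop("top",180,210,190,142+20,4,"t1",cv2.imread("pics/top0.png"))
crop("side",210,110,210,200-5,3.5,"s1",cv2.imread("pics/side0.png"))
crop("top",190,285,180,90,4,"t1p",cv2.imread("pics/top0.png"))
E
```

```text
(no output)
```

View pics/t1p.png

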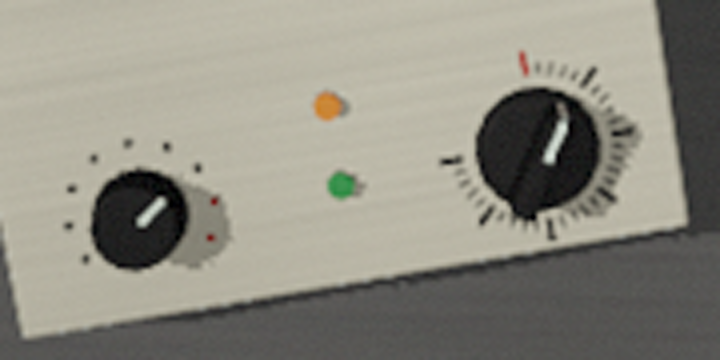

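View pics/s1.png

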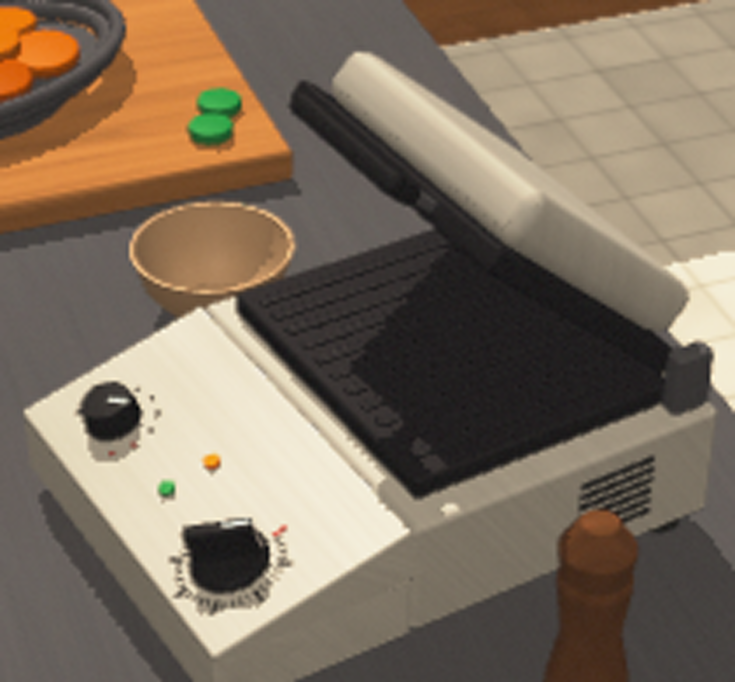

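View pics/t1.png

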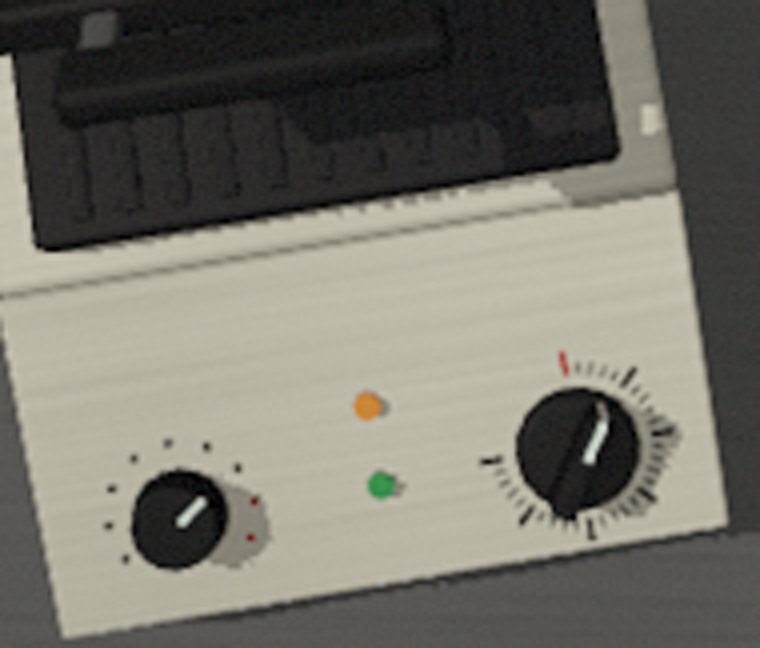

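```bash
python3 - <<'E'
from h import *
G=np.array([[-245,145,66],[-245,-145,66],[-100,145,105],[-100,-145,105]],float)
T=[(196,369.5),(362,342),(180,284.2),(349.5,257.5)]
S=[(217.1,227.7),(271.4,298),(267,198.6),(326.6,262)]
for n,P in(("top",T),("side",S)):
    W=np.array([onz(n,p,g[2]) for p,g in zip(P,G)])
    print(n,W.round(1).tolist())
W=[];
for s,t,g in zip(S,T,G):
    x,res=tri(s,t);W.append(x);print(x,res)
W=np.array(W)
W=np.array([onz("top",p,g[2]) for p,g in zip(T,G)])*.5+.5*np.array([onz("side",p,g[2]) for p,g in zip(S,G)])
a=G[:,:2]-G[:,:2].mean(0);b=W[:,:2]-W[:,:2].mean(0)
yaw=np.arctan2((a[:,0]*b[:,1]-a[:,1]*b[:,0]).sum(),(a*b).sum())
Rz=R.from_euler('z',yaw).as_matrix()
t=W.mean(0)-Rz@G.mean(0);t[2]=0
print("yaw",yaw,"t",t, "resid",W-(G@Rz.T+t))
nrm=np.array([-np.sin(np.radians(15)),0,np.cos(np.radians(15))])
o=np.array([-199,-85,78.])
for h in(0,9,35):
    p=Rz@(o+nrm*h)+t;print(h,p,proj("top",p),proj("side",p))
print("thermo",proj("top",Rz@(o+[0,170,0]+nrm*22)+t))
for s,t2 in(((294.5,137),(195,236)),((353,183),(291.5,223))):
    x,res=tri(s,t2);print("handle end?",x,res,"grill",Rz.T@(x-t))
E
```

```text
top [[430.1, 170.4, 66.0], [483.5, -112.5, 66.0], [572.4, 196.7, 105.0], [625.4, -85.2, 105.0]]
side [[429.9, 166.5, 66.0], [484.3, -114.1, 66.0], [566.0, 190.0, 105.0], [620.8, -86.4, 105.0]]
[430.132 171.018  62.757] [0.702]
[ 483.964 -112.827   64.952] [0.868]
[570.7   199.502  97.603] [3.03]
[623.563 -84.791 103.29 ] [2.925]
yaw 0.1889156188287471 t [695.985  73.068   0.   ] resid [[ 1.921 -1.027 -0.   ]
 [ 1.293  2.06  -0.   ]
 [-1.288 -3.375  0.   ]
 [-1.926  2.342 -0.   ]]
0 [516.488 -47.791  78.   ] [325.293 321.808] [276.461 270.949]
9 [514.2   -48.228  86.693] [325.671 323.367] [275.374 268.382]
35 [507.59  -49.492 111.807] [326.819 328.089] [272.175 260.827]
thermo [224.547 342.614]
handle end? [622.312 123.098 304.645] [2.261] grill [-62.967  62.976 304.645]
handle end? [683.522  -0.535 239.506] [39.887] grill [-26.063 -69.953 239.506]
```

```bash
python3 - <<'E'
from h import *
im=cv2.imread("pics/top0.png");im=cv2.convertScaleAbs(im,alpha=3,beta=20)
crop("top",145,180,200,90,4,"t2",im)
im=cv2.imread("pics/side0.png");im=cv2.convertScaleAbs(im,alpha=3,beta=20)
crop("side",280,115,100,80,7,"s2",im)
E
```

```text
(no output)
```

View pics/t2.png

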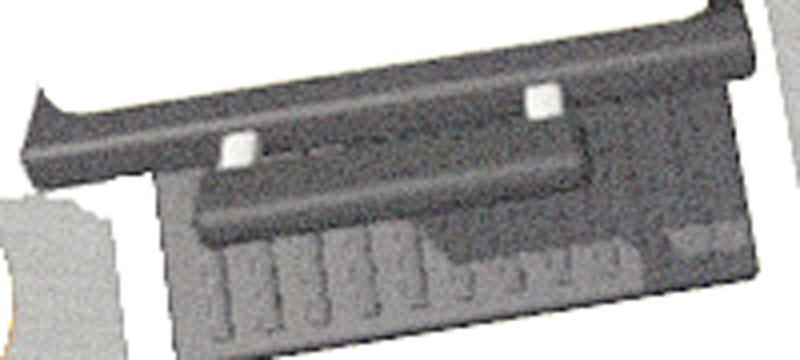

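View pics/s2.png

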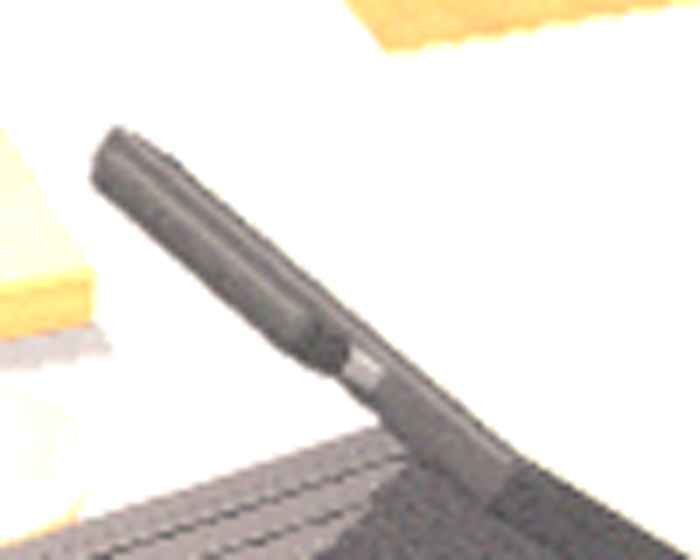

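```bash
cat >> h.py <<'E'
YAW=0.187;T0=np.array([697.6,74.0,0]);RG=R.from_euler('z',YAW).as_matrix()
def g2w(p): return RG@np.asarray(p,float)+T0
def w2g(p): return RG.T@(np.asarray(p,float)-T0)
def toolR(phi,ang):
    """tool y down tilted phi (rad) towards robot(-grill x); tool x = grill y rotated clockwise by ang"""
    B=np.column_stack([[0,1,0],[0,0,-1],[-1,0,0]]).astype(float)   # x=grill y, y=down, z=x cross y
    return R.from_matrix(RG@B)*R.from_rotvec([phi,0,0])*R.from_rotvec([0,ang,0])
def cur():
    s=r.sense();return s["eef_pos"],R.from_euler('xyz',s["tcp_rot"]),s
def rows(wps,g,pose=None):
    """wps: list of (pos,Rot,n)"""
    p,q=pose if pose else cur()[:2]
    from scipy.spatial.transform import Slerp
    out=[]
    for P,Q,n in wps:
        rv=(q.inv()*Q).as_rotvec()
        p0,q0=p,q
        for k in range(1,n+1):
            pn=p0+(P-p0)*k/n;qn=q0*R.from_rotvec(rv*k/n)
            d=np.degrees((q.inv()*qn).as_rotvec());s=q.inv().apply(pn-p)/10
            out.append([round(x,1) for x in d]+[round(x,2) for x in s]+[g]);p,q=pn,qn
    for o in out: print(o)
def lidpt(a,x=0,h=8): # handle face point, x toward hinge from centre
    d=239-x
    return np.array([120-d*np.cos(a)+h*np.sin(a),0,135+d*np.sin(a)+h*np.cos(a)])
def tip2tcp(pt,phi,back=0):
    yd=np.array([-np.sin(phi),0,-np.cos(phi)]);return g2w(np.asarray(pt)-yd*(11+back))
E
python3 - <<'E'
from h import *
phi=np.radians(25)
A=tip2tcp(lidpt(.717,-2),phi,60); print(A,toolR(phi,0).as_euler('xyz'))
p,q,_=cur()
rows([(np.array([230,560,420.]),toolR(0,0),5),(np.array([430,400,420.]),toolR(0,0),7),(A,toolR(phi,0),8)],-1)
E
```

```text
[671.662  69.092 363.746] [-1.134  0.     1.758]
[np.float64(-0.0), np.float64(-5.6), np.float64(-0.0), np.float64(-0.44), np.float64(-3.57), np.float64(-1.11), -1]
[np.float64(-0.0), np.float64(-5.6), np.float64(-0.0), np.float64(-0.54), np.float64(-3.57), np.float64(-1.06), -1]
[np.float64(-0.0), np.float64(-5.6), np.float64(-0.0), np.float64(-0.64), np.float64(-3.57), np.float64(-1.01), -1]
[np.float64(-0.0), np.float64(-5.6), np.float64(-0.0), np.float64(-0.74), np.float64(-3.57), np.float64(-0.94), -1]
[np.float64(-0.0), np.float64(-5.6), np.float64(-0.0), np.float64(-0.82), np.float64(-3.57), np.float64(-0.86), -1]
[np.float64(0.0), np.float64(0.0), np.float64(0.0), np.float64(-2.78), np.float64(0.0), np.float64(-2.38), -1]
[np.float64(0.0), np.float64(0.0), np.float64(0.0), np.float64(-2.78), np.float64(0.0), np.float64(-2.38), -1]
[np.float64(0.0), np.float64(0.0), np.float64(0.0), np.float64(-2.78), np.float64(0.0), np.float64(-2.38), -1]
[np.float64(0.0), np.float64(0.0), np.float64(0.0), np.float64(-2.78), np.float64(0.0), np.float64(-2.38), -1]
[np.float64(0.0), np.float6
[... 502 characters left out ...]
), np.float64(-2.23), -1]
[np.float64(3.1), np.float64(-0.0), np.float64(0.0), np.float64(-4.63), np.float64(0.46), np.float64(-2.26), -1]
[np.float64(3.1), np.float64(0.0), np.float64(-0.0), np.float64(-4.63), np.float64(0.34), np.float64(-2.28), -1]
[np.float64(3.1), np.float64(-0.0), np.float64(0.0), np.float64(-4.63), np.float64(0.21), np.float64(-2.3), -1]
[np.float64(3.1), np.float64(0.0), np.float64(0.0), np.float64(-4.63), np.float64(0.08), np.float64(-2.31), -1]
[np.float64(3.1), np.float64(0.0), np.float64(0.0), np.float64(-4.63), np.float64(-0.04), np.float64(-2.31), -1]
[np.float64(3.1), np.float64(0.0), np.float64(0.0), np.float64(-4.63), np.float64(-0.17), np.float64(-2.3), -1]
```

```bash
sed -i 's/round(x,1) for/round(float(x),1) for/;s/round(x,2) for/round(float(x),2) for/' h.py; python3 -m crank '[[0,-5.6,0,-0.4,-3.5,-1,-1],[0,-5.6,0,-0.5,-3.5,-1,-1],[0,-5.6,0,-0.6,-3.5,-1,-1],[0,-5.6,0,-0.7,-3.5,-1,-1],[0,-5.6,0,-0.8,-3.5,-0.9,-1],[0,0,0,-2.8,0,-2.4,-1],[0,0,0,-2.8,0,-2.4,-1],[0,0,0,-2.8,0,-2.4,-1],[0,0,0,-2.8,0,-2.4,-1],[0,0,0,-2.8,0,-2.4,-1]]' 40; python3 - <<'E'
from h import *
phi=np.radians(25)
p,q,s=cur();print(s["qpos"])
A=tip2tcp(lidpt(.717,-2),phi,60)
rows([(np.array([440,380,420.]),toolR(0,0),4),(A,toolR(phi,0),10)],-1)
E
```

```text
clock: 0.93
eef_pos: [378.0, 448.4, 421.5]
tcp_rot: [-1.566, 0.007, 1.798]
contact_force: [0.6, 0.6, 0.4]
opening: -0.002
[ 0.869  0.18   1.475 -0.003  1.495 -0.928]
[-0.1, 0.6, -0.1, -2.01, 0.05, -1.13, -1]
[-0.1, 0.6, -0.1, -2.0, 0.05, -1.15, -1]
[-0.1, 0.6, -0.1, -1.99, 0.04, -1.17, -1]
[-0.1, 0.6, -0.1, -1.98, 0.04, -1.19, -1]
[2.5, 0.0, 0.0, -3.49, 0.56, -1.7, -1]
[2.5, -0.0, 0.0, -3.49, 0.49, -1.72, -1]
[2.5, 0.0, -0.0, -3.49, 0.41, -1.74, -1]
[2.5, 0.0, 0.0, -3.49, 0.34, -1.76, -1]
[2.5, -0.0, -0.0, -3.49, 0.26, -1.77, -1]
[2.5, -0.0, 0.0, -3.49, 0.18, -1.78, -1]
[2.5, 0.0, -0.0, -3.49, 0.1, -1.79, -1]
[2.5, 0.0, 0.0, -3.49, 0.03, -1.79, -1]
[2.5, 0.0, 0.0, -3.49, -0.05, -1.79, -1]
[2.5, 0.0, -0.0, -3.49, -0.13, -1.78, -1]
```

```bash
python3 -m crank '[[0,0.5,0,-3,0,-1.5,-1],[0,0.5,0,-3,0,-1.5,-1],[2.5,0.5,0,-3.5,0.5,-1.7,-1],[2.5,0.5,0,-3.5,0.5,-1.7,-1],[2.5,0,0,-3.5,0.4,-1.7,-1],[2.5,0,0,-3.5,0.3,-1.8,-1],[2.5,0,0,-3.5,0.3,-1.8,-1],[2.5,0,0,-3.5,0.2,-1.8,-1],[2.5,0,0,-3.5,0,-1.8,-1],[2.5,0,0,-3,0,-1.8,-1]]'; python3 - <<'E'
from h import *
phi=np.radians(25)
p,q,s=cur();print(s["qpos"])
A=tip2tcp(lidpt(.717,-2),phi,60)
B=tip2tcp(lidpt(.717,-2),phi,25)
rows([(A,toolR(phi,0),3),(B,toolR(phi,0),2)],-1)
crop("side",240,20,240,220,3,"s3")
E
```

```text
clock: 1.77
eef_pos: [615.8, 136.8, 377.9]
tcp_rot: [-1.205, 0.003, 1.762]
contact_force: [-0.3, 1.1, -1.1]
opening: -0.0
[ 0.213  0.483  1.191  0.006  1.833 -1.548]
[1.3, 0.1, -0.1, -2.57, -0.05, -1.48, -1]
[1.3, 0.1, -0.1, -2.57, -0.09, -1.48, -1]
[1.3, 0.1, -0.1, -2.57, -0.13, -1.48, -1]
[0.0, 0.0, 0.0, 0.0, 1.75, 0.0, -1]
[0.0, 0.0, 0.0, -0.0, 1.75, -0.0, -1]
```

View pics/s3.png

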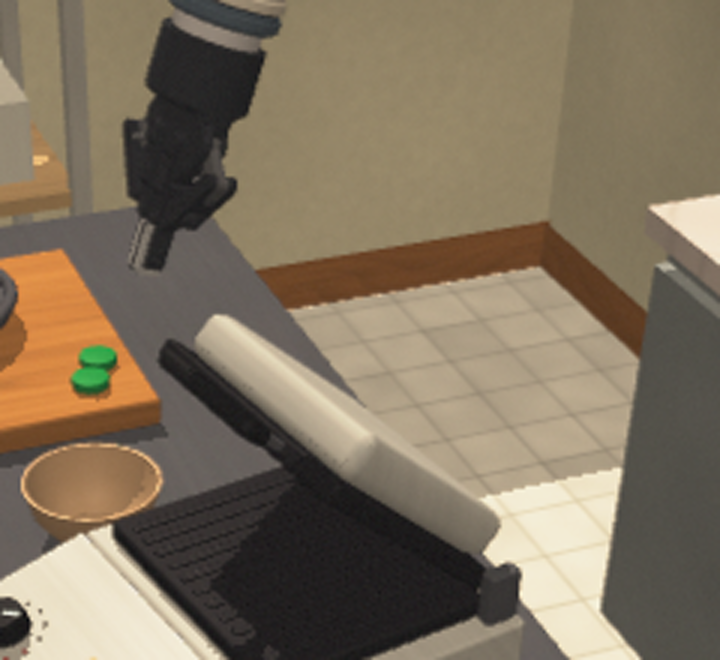

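```bash
python3 -m crank '[[1.3,0,0,-2.6,0,-1.5,-1],[1.3,0,0,-2.6,-0.1,-1.5,-1],[1.3,0,0,-2.6,-0.1,-1.5,-1],[0,0,0,0,1.2,0,-1],[0,0,0,0,1.2,0,-1],[0,0,0,0,0.6,0,-1],[0,0,0,0,0,0,-1],[0,0,0,0,0,0,-1],[0,0,0,0,0,0,-1],[0,0,0,0,0,0,-1]]'; python3 - <<'E'
from h import *
phi=np.radians(25)
p,q,s=cur();print(s["qpos"], s["contact_force"])
tip=p+q.apply([0,11,0]);print("tip grill",w2g(tip),"handle",lidpt(.717), proj("side",tip),proj("top",tip))
B=tip2tcp(lidpt(.717,-2),phi,25)
rows([(B,toolR(phi,0),1)],-1)
im=cams.grab_frame("side");crop("side",260,80,120,120,5,"s4",cv2.convertScaleAbs(im,alpha=2,beta=10))
im=cams.grab_frame("top");crop("top",160,120,200,150,4,"t4",cv2.convertScaleAbs(im,alpha=2,beta=10))
E
```

```text
clock: 2.65
eef_pos: [664.0, 54.5, 321.9]
tcp_rot: [-1.116, 0.005, 1.755]
contact_force: [0.1, -0.1, -0.3]
opening: -0.001
[ 0.1    0.624  1.103 -0.043  1.866 -1.657] [ 0.103 -0.091 -0.258]
tip grill [-41.454 -12.931 312.033] handle [-54.897   0.    298.083] [321.475 146.1  ] [251.662 208.33 ]
[-1.0, -0.3, -0.2, 1.28, -0.71, 0.86, -1]
```

View pics/s4.png

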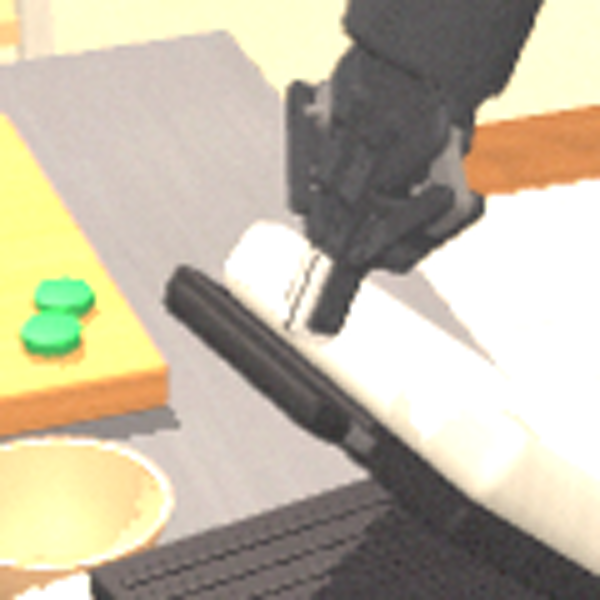

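View pics/t4.png

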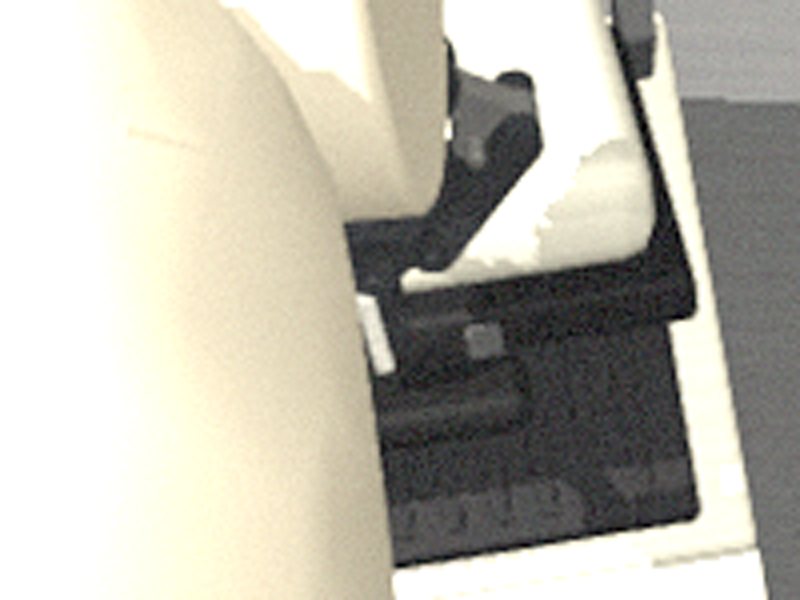

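```bash
python3 -m crank '[[-1,-0.3,-0.2,0.6,-0.7,0.8,-1],[0,0,0,0.6,0,0,-1],[0,0,0,0,0.5,0,-1],[0,0,0,0,0.5,0,-1],[0,0,0,0,0.5,0,-1],[0,0,0,0,0.3,0,-1],[0,0,0,0,0.3,0,-1],[0,0,0,0,0.2,0,-1],[0,0,0,0,0,0,-1],[0,0,0,0,0,0,-1]]'; python3 - <<'E'
from h import *
phi=np.radians(25)
p,q,s=cur();print(s["qpos"], s["contact_force"])
tip=p+q.apply([0,11,0]);print("tip grill",w2g(tip),"handle",lidpt(.717,-2))
n=20
a=np.linspace(.717,.2,n+1)[1:]
rows([(tip2tcp(lidpt(x,-2),phi*x/.717),toolR(phi*x/.717,0),1) for x in a],-1)
im=cams.grab_frame("side");crop("side",260,80,120,120,5,"s5",cv2.convertScaleAbs(im,alpha=2,beta=10))
E
```

```text
clock: 3.58
eef_pos: [646.9, 66.0, 313.0]
tcp_rot: [-1.14, -0.002, 1.76]
contact_force: [0.0, 1.4, 3.1]
opening: -0.002
[ 0.114  0.587  1.178 -0.03   1.806 -1.646] [0.001 1.403 3.083]
tip grill [-55.868   1.543 302.971] handle [-56.404   0.    299.398]
[-0.6, 0.1, 0.0, -0.15, 0.94, 0.1, -1]
[-0.9, -0.0, 0.0, 0.0, 0.6, 0.2, -1]
[-0.9, 0.0, -0.0, -0.0, 0.6, 0.19, -1]
[-0.9, -0.0, 0.0, 0.0, 0.6, 0.18, -1]
[-0.9, -0.0, -0.0, -0.0, 0.6, 0.18, -1]
[-0.9, 0.0, -0.0, 0.0, 0.6, 0.17, -1]
[-0.9, -0.0, 0.0, -0.0, 0.61, 0.17, -1]
[-0.9, -0.0, -0.0, 0.0, 0.61, 0.16, -1]
[-0.9, 0.0, 0.0, -0.0, 0.61, 0.15, -1]
[-0.9, 0.0, -0.0, 0.0, 0.61, 0.15, -1]
[-0.9, -0.0, 0.0, -0.0, 0.61, 0.14, -1]
[-0.9, 0.0, -0.0, 0.0, 0.61, 0.13, -1]
[-0.9, -0.0, 0.0, -0.0, 0.61, 0.13, -1]
[-0.9, 0.0, -0.0, 0.0, 0.61, 0.12, -1]
[-0.9, -0.0, 0.0, 0.0, 0.62, 0.12, -1]
[-0.9, 0.0, 0.0, -0.0, 0.62, 0.11, -1]
[-0.9, 0.0, 0.0, 0.0, 0.62, 0.1, -1]
[-0.9, 0.0, 0.0, 0.0, 0.62, 0.1, -1]
[-0.9, -0.0, -0.0, -0.0, 0.62, 0.09, -1]
[-0.9, 0.0, 0.0, 0.0, 0.62, 0.08, -1]
```

View pics/s5.png

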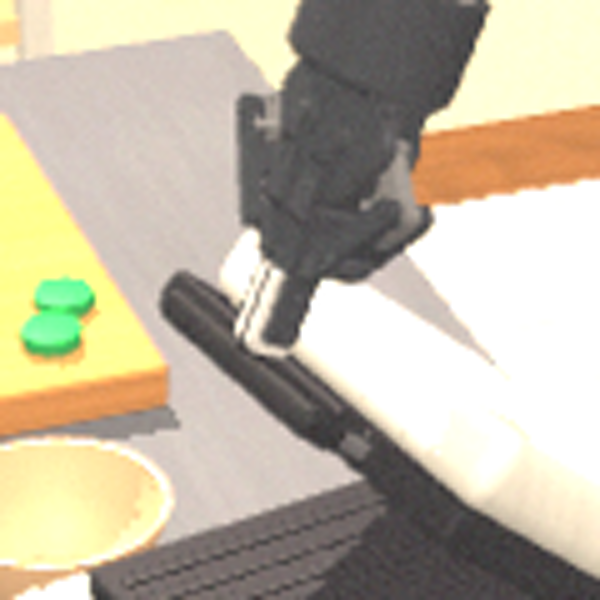

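```bash
python3 -m crank '[[-0.7,0,0,-0.1,0.7,0.15,-1],[-0.9,0,0,0,0.6,0.2,-1],[-0.9,0,0,0,0.6,0.2,-1],[-0.9,0,0,0,0.6,0.2,-1],[-0.9,0,0,0,0.6,0.2,-1],[-0.9,0,0,0,0.6,0.2,-1],[-0.9,0,0,0,0.6,0.2,-1],[-0.9,0,0,0,0.6,0.2,-1],[-0.9,0,0,0,0.6,0.15,-1],[-0.9,0,0,0,0.6,0.15,-1]]'; cat > lid.py <<'E'
from h import *
import sys
phi=np.radians(25)
p,q,s=cur();print(s["qpos"], s["contact_force"],s["wrist_torque"])
tip=p+q.apply([0,11,0]);tg=w2g(tip);d=np.array([120-tg[0],tg[2]-135]);a0=np.arctan2(d[1],d[0])-np.arcsin(8/np.hypot(*d))
print("tip grill",tg,"a",a0,"r",np.sqrt(d@d-64))
f=float(sys.argv[1]);n=int(sys.argv[2]);a=np.linspace(a0,f,n+1)[1:]
rows([(tip2tcp(lidpt(x,-2),phi*max(x,0)/.717),toolR(phi*max(x,0)/.717,0),1) for x in a],-1)
E
python3 lid.py .12 20
```

```text
clock: 4.47
eef_pos: [611.9, 58.2, 264.6]
tcp_rot: [-1.31, -0.002, 1.759]
contact_force: [-1.3, -0.1, 4.9]
opening: 0.002
[ 0.103  0.46   1.446 -0.02   1.496 -1.652] [-1.284 -0.08   4.865] [0.052 0.23  0.008]
tip grill [-89.93    0.461 253.955] a 0.48236777417982907 r 241.1568588036665
[1.2, 0.1, 0.1, -0.04, 0.43, 0.07, -1]
[-0.6, 0.0, -0.0, -0.0, 0.43, 0.1, -1]
[-0.6, -0.0, 0.0, 0.0, 0.43, 0.1, -1]
[-0.6, 0.0, -0.0, -0.0, 0.43, 0.1, -1]
[-0.6, -0.0, 0.0, -0.0, 0.43, 0.09, -1]
[-0.6, 0.0, 0.0, -0.0, 0.43, 0.09, -1]
[-0.6, 0.0, -0.0, 0.0, 0.43, 0.09, -1]
[-0.6, 0.0, 0.0, 0.0, 0.43, 0.08, -1]
[-0.6, 0.0, 0.0, 0.0, 0.43, 0.08, -1]
[-0.6, 0.0, -0.0, 0.0, 0.43, 0.08, -1]
[-0.6, 0.0, -0.0, 0.0, 0.43, 0.07, -1]
[-0.6, -0.0, 0.0, -0.0, 0.43, 0.07, -1]
[-0.6, 0.0, -0.0, 0.0, 0.43, 0.07, -1]
[-0.6, 0.0, 0.0, 0.0, 0.43, 0.06, -1]
[-0.6, -0.0, -0.0, -0.0, 0.43, 0.06, -1]
[-0.6, 0.0, 0.0, -0.0, 0.43, 0.06, -1]
[-0.6, -0.0, 0.0, 0.0, 0.43, 0.06, -1]
[-0.6, 0.0, 0.0, -0.0, 0.44, 0.05, -1]
[-0.6, -0.0, -0.0, 0.0, 0.44, 0.05, -1]
[-0.6, -0.0, -0.0, -0.0, 0.44, 0.05, -1]
```

Force 5 N, tracking the lid. Continue down.

```bash
python3 -m crank '[[0,0,0,0,0.5,0.1,-1],[-0.4,0,0,0,0.5,0.1,-1],[-0.6,0,0,0,0.5,0.1,-1],[-0.6,0,0,0,0.5,0.1,-1],[-0.6,0,0,0,0.5,0.1,-1],[-0.6,0,0,0,0.5,0.1,-1],[-0.6,0,0,0,0.5,0.1,-1],[-0.6,0,0,0,0.5,0.1,-1],[-0.6,0,0,0,0.5,0.1,-1],[-0.6,0,0,0,0.5,0.1,-1]]';python3 lid.py .04 20
```

```text
clock: 5.3
eef_pos: [590.5, 54.0, 214.3]
tcp_rot: [-1.411, -0.002, 1.759]
contact_force: [0.1, 0.9, 2.0]
opening: 0.001
[ 0.096  0.415  1.617 -0.013  1.27  -1.658] [0.11  0.868 2.016] [ 0.112 -0.149 -0.047]
tip grill [-110.725    0.274  203.391] a 0.2549188912834076 r 240.51470743052263
[-0.7, 0.1, 0.1, -0.03, 0.25, 0.09, -1]
[-0.4, -0.0, 0.0, 0.0, 0.26, 0.04, -1]
[-0.4, 0.0, -0.0, 0.0, 0.26, 0.04, -1]
[-0.4, 0.0, -0.0, -0.0, 0.26, 0.04, -1]
[-0.4, 0.0, 0.0, 0.0, 0.26, 0.04, -1]
[-0.4, -0.0, 0.0, -0.0, 0.26, 0.03, -1]
[-0.4, -0.0, -0.0, 0.0, 0.26, 0.03, -1]
[-0.4, 0.0, -0.0, -0.0, 0.26, 0.03, -1]
[-0.4, -0.0, -0.0, 0.0, 0.26, 0.03, -1]
[-0.4, 0.0, -0.0, -0.0, 0.26, 0.03, -1]
[-0.4, -0.0, 0.0, -0.0, 0.26, 0.03, -1]
[-0.4, 0.0, 0.0, 0.0, 0.26, 0.03, -1]
[-0.4, -0.0, 0.0, -0.0, 0.26, 0.03, -1]
[-0.4, -0.0, 0.0, -0.0, 0.26, 0.03, -1]
[-0.4, 0.0, -0.0, 0.0, 0.26, 0.02, -1]
[-0.4, 0.0, 0.0, -0.0, 0.26, 0.02, -1]
[-0.4, -0.0, 0.0, 0.0, 0.26, 0.02, -1]
[-0.4, 0.0, 0.0, -0.0, 0.26, 0.02, -1]
[-0.4, 0.0, -0.0, 0.0, 0.26, 0.02, -1]
[-0.4, 0.0, 0.0, -0.0, 0.26, 0.02, -1]
```

```bash
python3 -m crank '[[-0.7,0,0,0,0.4,0.1,-1],[-0.6,0,0,0,0.4,0.05,-1],[-0.6,0,0,0,0.4,0.05,-1],[-0.6,0,0,0,0.4,0.05,-1],[-0.6,0,0,0,0.4,0.05,-1],[-0.6,0,0,0,0.3,0.05,-1],[-0.6,0,0,0,0.3,0.05,-1],[-0.6,0,0,0,0.3,0.05,-1],[-0.6,0,0,0,0.3,0.05,-1],[-0.6,0,0,0,0.3,0.03,-1]]';python3 lid.py 0 10
```

```text
clock: 6.13
eef_pos: [581.3, 52.2, 175.7]
tcp_rot: [-1.531, -0.002, 1.759]
contact_force: [0.5, -0.3, 2.4]
opening: 0.0
[ 0.088  0.381  1.756 -0.003  1.045 -1.669] [ 0.522 -0.279  2.407] [ 0.086 -0.04  -0.01 ]
tip grill [-118.76     0.25   164.668] a 0.09036968973316964 r 240.46360056119272
[0.5, 0.1, 0.1, -0.02, 0.21, 0.06, -1]
[-0.3, 0.0, -0.0, -0.0, 0.22, 0.02, -1]
[-0.3, -0.0, 0.0, 0.0, 0.22, 0.02, -1]
[-0.3, -0.0, 0.0, 0.0, 0.22, 0.02, -1]
[-0.3, -0.0, -0.0, 0.0, 0.22, 0.02, -1]
[-0.3, 0.0, 0.0, -0.0, 0.22, 0.02, -1]
[-0.3, 0.0, 0.0, 0.0, 0.22, 0.02, -1]
[-0.3, 0.0, 0.0, -0.0, 0.22, 0.01, -1]
[-0.3, 0.0, 0.0, 0.0, 0.22, 0.01, -1]
[-0.3, -0.0, -0.0, 0.0, 0.22, 0.01, -1]
```

```bash
python3 -m crank '[[0,0,0,0,0.2,0.05,-1],[-0.2,0,0,0,0.2,0.02,-1],[-0.2,0,0,0,0.2,0.02,-1],[-0.2,0,0,0,0.2,0.02,-1],[-0.3,0,0,0,0.2,0.02,-1],[-0.3,0,0,0,0.2,0.02,-1],[-0.3,0,0,0,0.2,0,-1],[-0.3,0,0,0,0.2,0,-1],[-0.2,0,0,0,0.2,0,-1],[0,0,0,0,0.15,0,-1]]';python3 lid.py 0 3
```

```text
clock: 6.97
eef_pos: [578.8, 51.7, 153.9]
tcp_rot: [-1.57, -0.002, 1.759]
contact_force: [0.2, 0.8, 1.9]
opening: 0.002
[ 0.086  0.385  1.806  0.002  0.951 -1.674] [0.223 0.824 1.86 ] [ 0.09  -0.04   0.011]
tip grill [-120.896    0.21   142.875] a -0.0005203318374774682 r 240.8919604812959
[-0.1, 0.1, 0.1, -0.02, -0.0, 0.01, -1]
[0.0, 0.0, 0.0, -0.0, -0.0, -0.0, -1]
[0.0, 0.0, 0.0, 0.0, -0.0, -0.0, -1]
```

```bash
python3 -m crank '[[0,0,0,0,0.1,0,-1],[0,0,0,0,0.1,0,-1],[0,0,0,0,0.1,0,-1],[0,0,0,0,0.1,0,-1],[0,0,0,0,0.1,0,-1],[0,0,0,0,0.1,0,-1],[0,0,0,0,0.1,0,-1],[0,0,0,0,0.1,0,-1],[0,0,0,0,0.1,0,-1],[0,0,0,0,0.1,0,-1]]';python3 lid.py 0 1
```

```text
clock: 7.8
eef_pos: [578.8, 51.7, 153.5]
tcp_rot: [-1.571, -0.001, 1.759]
contact_force: [-4.4, -0.2, 13.4]
opening: -0.001
[ 0.086  0.385  1.807  0.002  0.949 -1.674] [-4.366 -0.22  13.413] [-0.029  0.742  0.017]
tip grill [-120.873    0.198  142.521] a -0.001987260797514146 r 240.85768741248663
[0.0, 0.1, 0.1, -0.02, -0.05, 0.01, -1]
```

```bash
python3 - <<'E'
from h import *
n15=np.radians(15);nr=np.array([-np.sin(n15),0,np.cos(n15)]);ex=np.array([np.cos(n15),0,np.sin(n15)])
o=np.array([-199,-85,78.])
def onpl(n,uv,h):
    c,d=ray(n,uv);N=RG@nr;P=g2w(o+nr*h);x=c+d*((P-c)@N)/(d@N);l=w2g(x)-(o+nr*h);return np.array([l@ex,l[1]])
t=lambda x,y:(190+x/4,285+y/4)
s=lambda x,y:(210+x/3.5,110+y/3.5)
for nm,c,a,b in(("top ptr","top",t(548,162),t(566,110)),("side ptr","side",s(220,527),s(250,522)),("top bar","top",t(525,215),t(562,105))):
    A=onpl(c,a,35);B=onpl(c,b,35);d=B-A;print(nm,A,B,"theta",np.degrees(np.arctan2(-d[1],d[0])))
print("dial c",onpl("top",t(538,150),9),onpl("side",s(228,562),9),"red tick",onpl("top",t(524,63),0))
for h in(35,9,0):print(proj("side",g2w(o+nr*h)),proj("top",g2w(o+nr*h)))
im=cv2.imread("pics/side0.png");crop("side",250,245,60,50,12,"s6",im)
im=cv2.imread("pics/top0.png");crop("top",300,295,50,50,12,"t6",im)
p,q,_=cur()
th=np.radians(28)
yd=-nr
def tcp(h,th): return g2w(o+nr*h),toolR(-n15,th)
P1=p+np.array([0,0,70.])
a=tcp(23.5+60,th);m=(a[0]+P1)/2
rows([(P1,q,2),(a[0],a[1],6)],0)
print(a[0])
E
```

```text
top ptr [ 2.576 -1.961] [ 22.88  -12.429] theta 27.273318767616953
side ptr [ 0.071 -1.037] [ 16.753 -10.853] theta 30.474306865445918
top bar [-17.911  10.65 ] [ 25.213 -11.123] theta 26.788897378690965
dial c [0.149 0.726] [-4.96  -5.871] red tick [35.986  0.762]
[272.61  260.321] [326.049 327.207]
[275.802 267.878] [324.936 322.515]
[276.887 270.447] [324.569 320.966]
[0.0, -0.0, 0.0, 0.0, -3.5, -0.0, 0]
[0.0, 0.0, 0.0, 0.0, -3.5, -0.0, 0]
[-2.5, 4.6, -0.6, -1.42, 1.08, 1.66, 0]
[-2.5, 4.6, -0.6, -1.56, 0.99, 1.59, 0]
[-2.5, 4.6, -0.6, -1.7, 0.91, 1.5, 0]
[-2.5, 4.6, -0.6, -1.82, 0.83, 1.39, 0]
[-2.5, 4.6, -0.6, -1.94, 0.75, 1.27, 0]
[-2.5, 4.6, -0.6, -2.05, 0.68, 1.14, 0]
[496.637 -50.532 158.655]
```

View pics/s6.png

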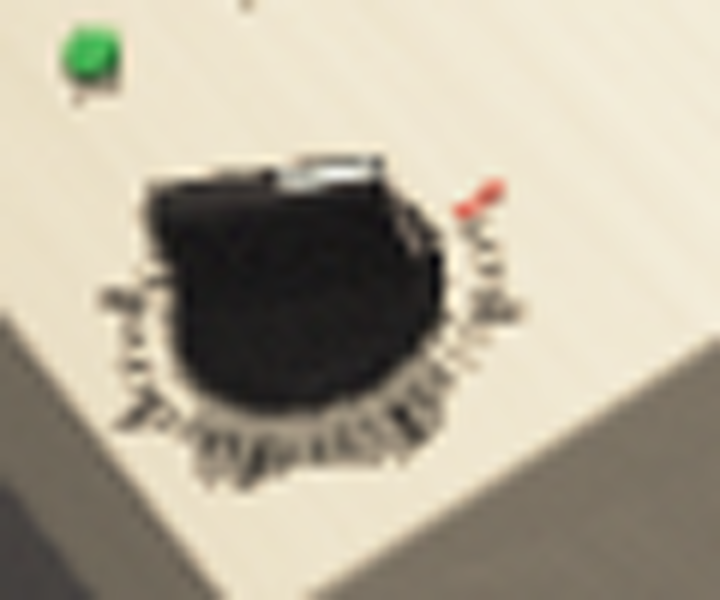

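View pics/t6.png

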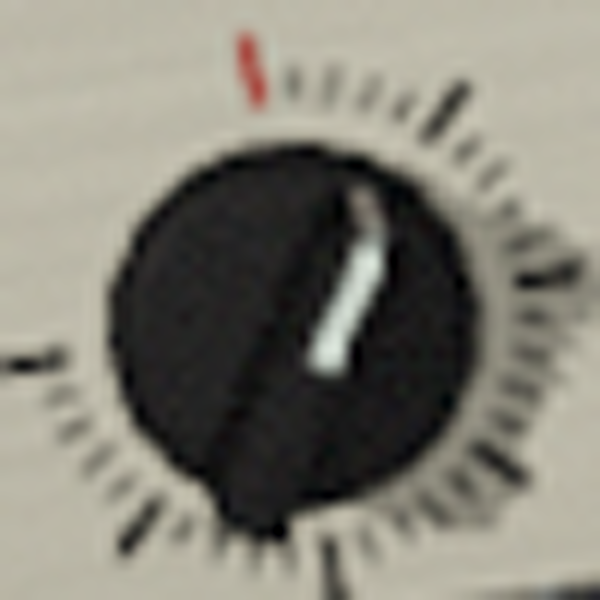

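```bash
python3 -m crank '[[0,0,0,0,-2,0,-1],[0,0,0,0,-3.5,0,-1],[0,0,0,0,-1.5,0,0],[-2.5,4.6,-0.6,-1.4,1.1,1.7,0],[-2.5,4.6,-0.6,-1.6,1,1.6,0],[-2.5,4.6,-0.6,-1.7,0.9,1.5,0],[-2.5,4.6,-0.6,-1.8,0.8,1.4,0],[-2.5,4.6,-0.6,-1.9,0.8,1.3,0],[-2.5,4.6,-0.6,-2,0.7,1.1,0],[0,0,0,0,0,0,0]]'; cat > tm.py <<'E'
from h import *
import sys
n15=np.radians(15);nr=np.array([-np.sin(n15),0,np.cos(n15)]);ex=np.array([np.cos(n15),0,np.sin(n15)])
o=np.array([-199,-85,78.])
p,q,s=cur()
def tcp(h,th): return g2w(o+nr*h),toolR(-n15,np.radians(th))
l=w2g(p)-o;rel=(toolR(-n15,0).inv()*q).as_rotvec()
print("q",s["qpos"],"F",s["contact_force"],"M",s["wrist_torque"],"open",s["opening"])
print("height",l@nr,"upslope",l@ex,"left",l[1],"rel rot deg",np.degrees(rel),"M.axis",s["wrist_torque"]@(RG@nr),"t",s["clock"])
E
cat > tm2.py <<'E'
from tm import *
h,th,n,g=map(float,sys.argv[1:5]);a=tcp(h,th);rows([(a[0],a[1],int(n))],g)
E
python3 tm2.py 83.5 29.5 1 0;python3 - <<'E'
from h import *
crop("side",200,90,240,220,3,"s7")
E
```

```text
clock: 8.63
eef_pos: [493.0, -52.0, 157.7]
tcp_rot: [-1.817, -0.13, 1.27]
contact_force: [-0.5, 0.4, -1.2]
opening: 0.496
q [-0.17   0.152  2.166  0.173  0.568 -1.557] F [-0.468  0.353 -1.163] M [-0.026  0.223  0.041] open 0.49609171070871505
height 83.5439275607034 upslope -3.9753949639311754 left -0.7326404795372667 rel rot deg [-0.963 28.849 -0.02 ] M.axis 0.035114917323024235 t 8.6333
[0.9, 0.7, 0.3, 0.26, 0.01, -0.31, 0.0]
```

View pics/s7.png

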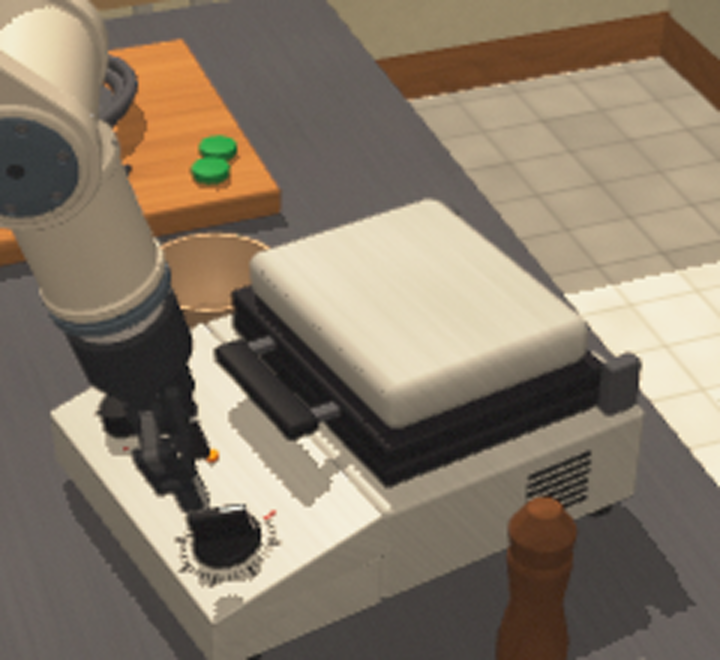

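```bash
python3 -m crank '[[0.9,0.7,0.3,0.26,0,-0.3,0],[0,0,0,0,1,0,0],[0,0,0,0,1,0,0],[0,0,0,0,0.8,0,0],[0,0,0,0,0.6,0,0],[0,0,0,0,0.5,0,0],[0,0,0,0,0.4,0,0],[0,0,0,0,0.3,0,0],[0,0,0,0,0,0,0],[0,0,0,0,0,0,0]]'; python3 tm2.py 23.5 29.5 1 0;python3 - <<'E'
from h import *
crop("side",220,180,110,110,6,"s8")
crop("top",250,250,120,110,6,"t8")
E
```

```text
clock: 9.52
eef_pos: [514.9, -46.2, 110.9]
tcp_rot: [-1.802, -0.125, 1.267]
contact_force: [-0.4, 0.5, 0.5]
opening: 0.498
q [-0.147  0.272  2.149  0.184  0.479 -1.553] F [-0.392  0.537  0.477] M [ 0.039  0.137 -0.002] open 0.4976448038899623
height 32.469425396284684 upslope 5.757339385258108 left 0.8849594861477357 rel rot deg [-0.024 28.94   0.012] M.axis -0.01820822977737295 t 9.5167
[0.0, 0.6, -0.0, -0.36, 0.9, 0.46, 0.0]
```

View pics/s8.png

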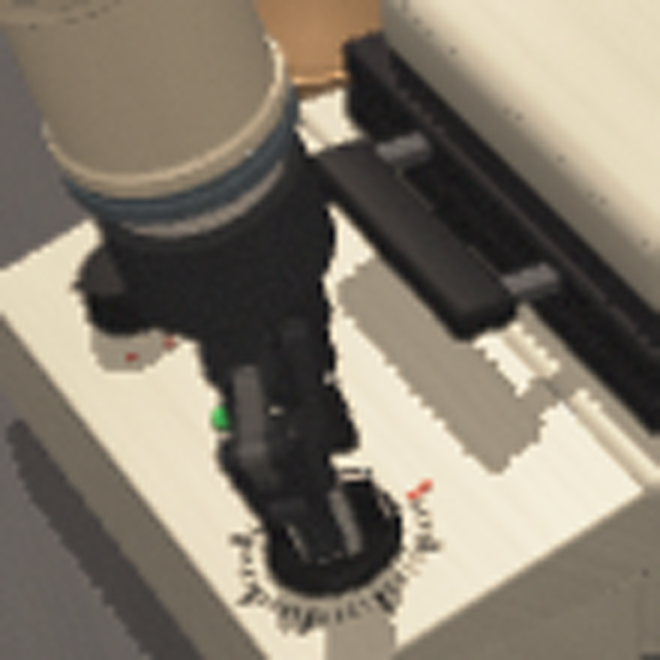

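View pics/t8.png

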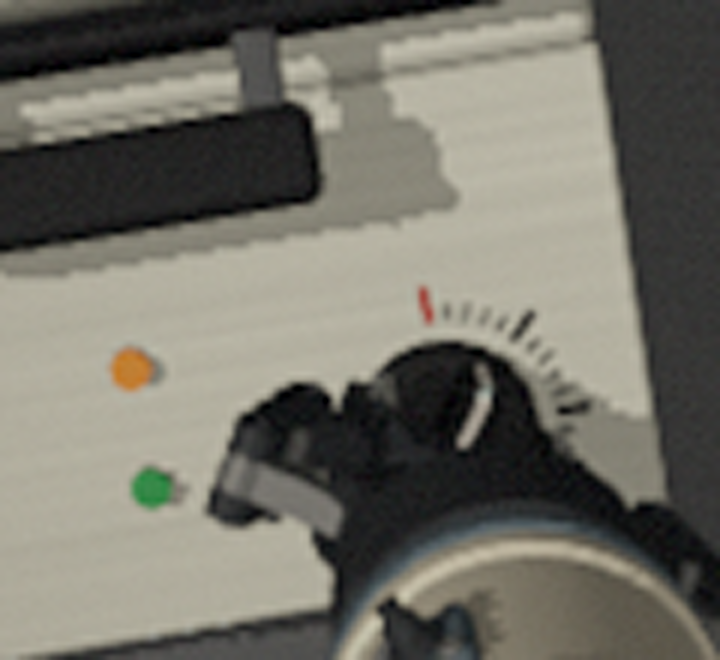

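```bash
python3 -m crank '[[0,0.3,0,-0.36,0,0.46,0],[0,0.3,0,0,0,0,0],[0,0,0,0,0.3,0,0],[0,0,0,0,0.3,0,0],[0,0,0,0,0.2,0,0],[0,0,0,0,0.1,0,0],[0,0,0,0,0,0,0],[0,0,0,0,0,0,0],[0,0,0,0,0,0,0],[0,0,0,0,0,0,0]]'; python3 tm2.py 23.5 29.5 1 0
```

```text
clock: 10.45
eef_pos: [512.1, -48.3, 101.2]
tcp_rot: [-1.803, -0.129, 1.255]
contact_force: [0.3, 0.7, -0.0]
opening: 0.498
q [-0.152  0.287  2.162  0.199  0.45  -1.561] F [ 0.272  0.657 -0.038] M [-0.018  0.161  0.009] open 0.49772295277220374
height 23.934844790969727 upslope 0.22068399115747572 left -0.7036037892358706 rel rot deg [-0.189 29.631  0.034] M.axis 0.005117053114243781 t 10.45
[0.2, -0.1, 0.0, 0.05, 0.04, 0.05, 0.0]
```

```bash
python3 -m crank '[[0,0,0,0,0,0,-0.5],[0,0,0,0,0,0,-0.6],[0,0,0,0,0,0,-0.7],[0,0,0,0,0,0,-0.8],[0,0,0,0,0,0,-0.9],[0,0,0,0,0,0,-1],[0,0,0,0,0,0,-1],[0,0,0,0,0,0,-1],[0,0,0,0,0,0,-1],[0,0,0,0,0,0,-1]]' 40; python3 tm2.py 23.5 29.5 1 -1
```

```text
clock: 11.28
eef_pos: [512.9, -45.3, 102.1]
tcp_rot: [-1.802, -0.133, 1.254]
contact_force: [-0.7, 1.1, -0.7]
opening: 0.13
q [-0.148  0.286  2.161  0.205  0.452 -1.561] F [-0.735  1.101 -0.735] M [-0.012  0.112  0.004] open 0.12972004078812147
height 24.46030833347382 upslope 1.7100554977919287 left 2.0737846214023676 rel rot deg [-0.214 29.751 -0.205] M.axis 0.001508632125354622 t 11.2833
[0.2, -0.3, 0.2, -0.27, 0.09, 0.05, -1.0]
```

```bash
sed -i 's/697.6,74.0,0/698.4,76.5,0/' h.py; python3 -m crank '[[0,4,0,0,0,0,-1],[0,6,0,0,0,0,-1],[0,6,0,0,0,0,-1],[0,6,0,0,0,0,-1],[0,6,0,0,0,0,-1],[0,6,0,0,0,0,-1],[0,6,0,0,0,0,-1],[0,6,0,0,0,0,-1],[0,6,0,0,0,0,-1],[0,3,0,0,0,0,-1]]' 50; python3 tm2.py 23.5 100 10 -1
```

```text
clock: 12.12
eef_pos: [511.8, -46.2, 101.8]
tcp_rot: [-1.582, -0.264, 0.239]
contact_force: [0.7, 1.7, -0.4]
opening: 0.129
q [-0.15   0.285  2.161  0.202  0.454 -0.558] F [ 0.665  1.667 -0.395] M [0.026 0.084 0.143] open 0.12939202688315285
height 24.800015699833647 upslope -0.735759833651126 left -0.8425381983445277 rel rot deg [-0.02  87.135 -0.18 ] M.axis 0.1269018234339183 t 12.1167
[-0.0, 1.3, 0.0, 0.01, 0.01, 0.01, -1.0]
[-0.0, 1.3, 0.0, 0.01, 0.01, 0.01, -1.0]
[-0.0, 1.3, 0.0, 0.01, 0.01, 0.01, -1.0]
[-0.0, 1.3, 0.0, 0.01, 0.01, 0.01, -1.0]
[-0.0, 1.3, 0.0, 0.01, 0.01, 0.01, -1.0]
[-0.0, 1.3, 0.0, 0.01, 0.01, 0.01, -1.0]
[-0.0, 1.3, 0.0, 0.01, 0.01, 0.01, -1.0]
[-0.0, 1.3, 0.0, 0.01, 0.01, 0.01, -1.0]
[-0.0, 1.3, 0.0, 0.01, 0.01, 0.01, -1.0]
[-0.0, 1.3, 0.0, 0.01, 0.01, 0.01, -1.0]
```

```bash
python3 -m crank '[[0,5,0,0,0,0,-1],[0,6.5,0,0,0,0,-1],[0,6.5,0,0,0,0,-1],[0,6.5,0,0,0,0,-1],[0,6.5,0,0,0,0,-1],[0,6.5,0,0,0,0,-1],[0,6.5,0,0,0,0,-1],[0,6.5,0,0,0,0,-1],[0,6.5,0,0,0,0,-1],[0,4,0,0,0,0,-1]]'; python3 tm.py; python3 -m crank '[[0,5,0,0,0,0,-1],[0,6.5,0,0,0,0,-1],[0,6.5,0,0,0,0,-1],[0,6.5,0,0,0,0,-1],[0,6.5,0,0,0,0,-1],[0,6.5,0,0,0,0,-1],[0,6.5,0,0,0,0,-1],[0,6.5,0,0,0,0,-1],[0,6.5,0,0,0,0,-1],[0,4,0,0,0,0,-1]]'; python3 tm.py
```

```text
clock: 12.95
eef_pos: [510.5, -45.6, 101.5]
tcp_rot: [-1.34, -0.122, -0.893]
contact_force: [0.8, 1.5, -1.2]
opening: 0.127
q [-0.149  0.285  2.162  0.202  0.457  0.559] F [ 0.758  1.482 -1.212] M [0.182 0.106 0.195] open 0.12726902037763205
height 24.826473539891218 upslope -1.979041765610638 left -0.012359277156207327 rel rot deg [  0.284 151.091  -0.006] M.axis 0.13682011270106334 t 12.95
clock: 13.78
eef_pos: [510.4, -44.1, 101.5]
tcp_rot: [-1.36, 0.153, -1.981]
contact_force: [1.1, 2.1, -0.8]
opening: 0.128
q [-0.147  0.285  2.162  0.205  0.459  1.676] F [ 1.057  2.142 -0.828] M [0.199 0.005 0.221] open 0.12754877397879832
height 24.82038124867103 upslope -1.7701144597502165 left 1.4984868300768142 rel rot deg [  -0.393 -144.831   -0.248] M.axis 0.16302684706988707 t 13.7833
```

```bash
python3 -m crank '[[0,4,0,0,0,0,-1],[0,5,0,0,0,0,-1],[0,5,0,0,0,0,-1],[0,5,0,0,0,0,-1],[0,5,0,0,0,0,-1],[0,5,0,0,0,0,-1],[0,5,0,0,0,0,-1],[0,5,0,0,0,0,-1],[0,4,0,0,0,0,-1],[0,3,0,0,0,0,-1]]'; python3 tm.py; python3 -m crank '[[0,2,0,0,0,0,-1],[0,2,0,0,0,0,-1],[0,2,0,0,0,0,-1],[0,2,0,0,0,0,-1],[0,2,0,0,0,0,-1],[0,2,0,0,0,0,-1],[0,2,0,0,0,0,-1],[0,2,0,0,0,0,-1],[0,2,0,0,0,0,-1],[0,2,0,0,0,0,-1]]'; python3 tm.py
```

```text
clock: 14.62
eef_pos: [511.3, -43.4, 101.8]
tcp_rot: [-1.547, 0.261, -2.838]
contact_force: [0.6, 1.1, -0.2]
opening: 0.126
q [-0.146  0.285  2.161  0.206  0.458  2.52 ] F [ 0.643  1.121 -0.184] M [ 0.129 -0.049  0.162] open 0.12645012825331484
height 24.830212057998033 upslope -0.6946281793224985 left 2.011164900538816 rel rot deg [ -0.306 -96.458  -0.279] M.axis 0.12572168535842337 t 14.6167
clock: 15.45
eef_pos: [511.3, -43.6, 101.8]
tcp_rot: [-1.628, 0.252, 3.107]
contact_force: [0.4, 3.1, 1.6]
opening: 0.131
q [-0.142  0.285  2.16   0.19   0.459  2.867] F [0.385 3.064 1.642] M [-0.103 -0.045  4.185] open 0.130780679892048
height 24.83529840000502 upslope -0.7910314212550157 left 1.8322449531052456 rel rot deg [  0.115 -77.717  -0.173] M.axis 4.0707643970038365 t 15.45
```

```bash
python3 -m crank '[[0,-2,0,0,0,0,-1],[0,-3,0,0,0,0,-1],[0,-3,0,0,0,0,-1],[0,-3,0,0,0,0,-1],[0,-2,0,0,0,0,-1],[0,0,0,0,0,0,-1],[0,0,0,0,0,0,-1],[0,0,0,0,0,0,-1],[0,0,0,0,0,0,-1],[0,0,0,0,0,0,-1]]'; python3 tm.py
```

```text
clock: 16.28
eef_pos: [511.3, -43.4, 101.7]
tcp_rot: [-1.559, 0.256, -2.913]
contact_force: [-0.2, 0.2, -0.2]
opening: 0.128
q [-0.139  0.286  2.159  0.181  0.459  2.623] F [-0.21   0.2   -0.218] M [0.218 0.094 0.226] open 0.1276332755690672
height 24.68034527140888 upslope -0.716440815330598 left 2.012348953701931 rel rot deg [  0.314 -92.314  -0.17 ] M.axis 0.15798070145477303 t 16.2833
```

```bash
python3 - <<'E'
from h import *
crop("side",240,220,70,70,9,"s9")
crop("top",290,280,70,70,9,"t9")
E
```

```text
(no output)
```

View pics/s9.png

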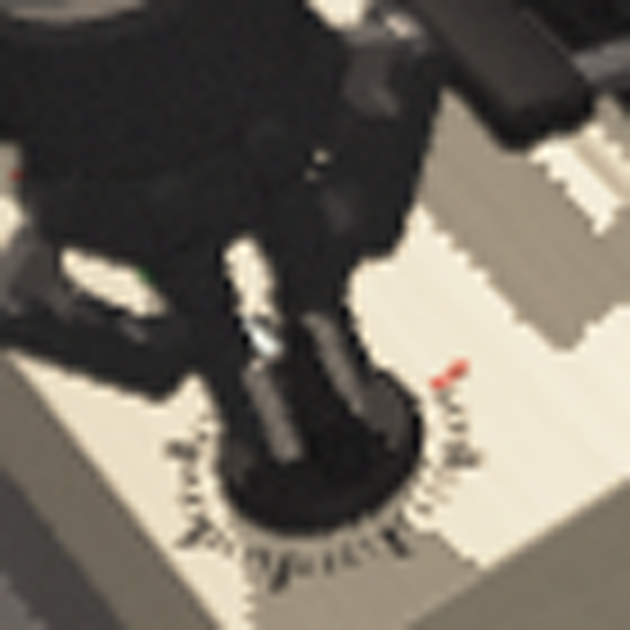

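View pics/t9.png

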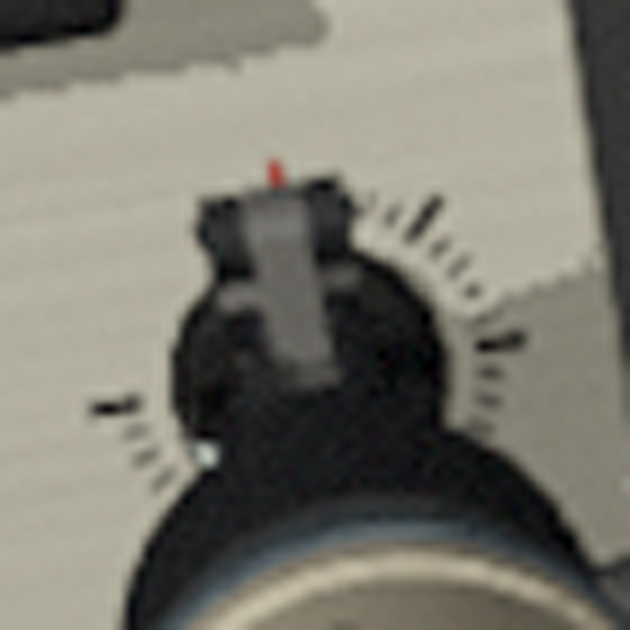

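```bash
python3 -m crank '[[0,-4,0,0,0,0,-1],[0,-6,0,0,0,0,-1],[0,-6,0,0,0,0,-1],[0,-6,0,0,0,0,-1],[0,-6,0,0,0,0,-1],[0,-6,0,0,0,0,-1],[0,-6,0,0,0,0,-1],[0,-4,0,0,0,0,-1],[0,-2,0,0,0,0,-1],[0,0,0,0,0,0,-1]]'; python3 tm.py
```

```text
clock: 17.22
eef_pos: [510.5, -44.1, 101.4]
tcp_rot: [-1.372, 0.161, -2.061]
contact_force: [0.5, 1.6, -1.2]
opening: 0.13
q [-0.141  0.285  2.16   0.181  0.46   1.784] F [ 0.548  1.571 -1.182] M [0.292 0.087 0.247] open 0.13030528432730842
height 24.700603119816076 upslope -1.6823523500525956 left 1.4675902040653028 rel rot deg [   0.279 -140.27    -0.412] M.axis 0.16030437000622538 t 17.2167
```

```bash
python3 -m crank '[[0,-4,0,0,0,0,-1],[0,-5,0,0,0,0,-1],[0,-5,0,0,0,0,-1],[0,-5,0,0,0,0,-1],[0,-5,0,0,0,0,-1],[0,-4,0,0,0,0,-1],[0,-3,0,0,0,0,-1],[0,-2,0,0,0,0,-1],[0,0,0,0,0,0,-1],[0,0,0,0,0,0,-1]]'; python3 tm.py;  python3 - <<'E'
from h import *
crop("side",240,220,70,70,9,"s10")
crop("top",290,280,70,70,9,"t10")
E
```

```text
clock: 18.05
eef_pos: [510.4, -44.8, 101.3]
tcp_rot: [-1.317, 0.025, -1.49]
contact_force: [-0.2, 0.9, -0.0]
opening: 0.128
q [-0.142  0.286  2.16   0.18   0.46   1.199] F [-0.162  0.948 -0.027] M [0.167 0.1   0.196] open 0.12836968046795197
height 24.690849411569165 upslope -1.9575301042173197 left 0.7725057455242563 rel rot deg [   0.237 -173.771   -0.562] M.axis 0.14228130906424188 t 18.05
```

View pics/s10.png

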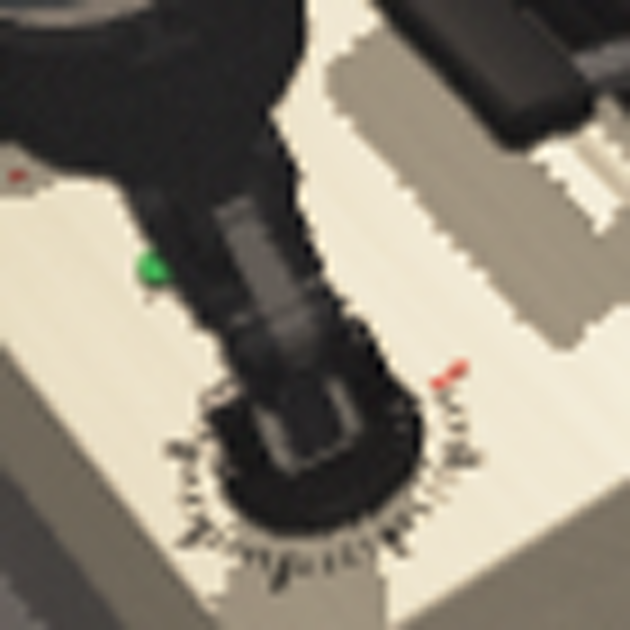

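View pics/t10.png

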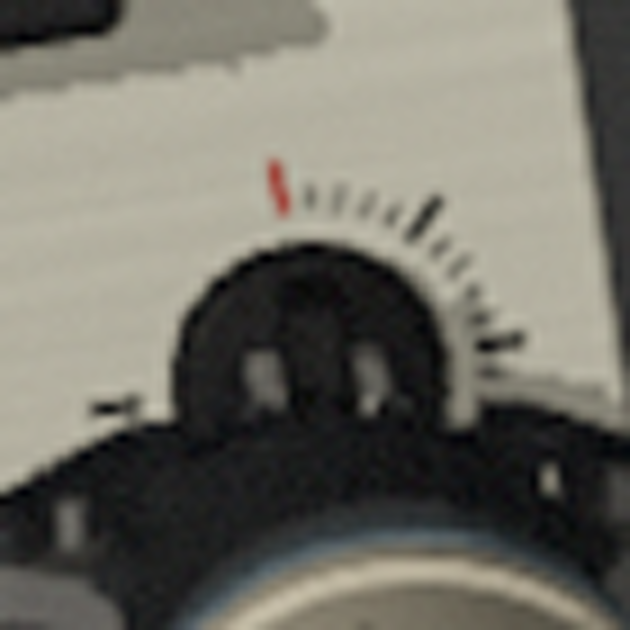

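```bash
python3 -m crank '[[0,-2,0,0,0,0,-1],[0,-1,0,0,0,0,-1],[0,0,0,0,0,0,-1],[0,0,0,0,0,0,-1],[0,0,0,0,0,0,-0.6],[0,0,0,0,0,0,-0.3],[0,0,0,0,0,0,0],[0,0,0,0,0,0,0],[0,0,0,0,0,0,0],[0,0,0,0,0,0,0]]'; python3 tm.py; python3 -m crank '[[0,0,0,0,-1,0,0],[0,0,0,0,-1.5,0,0],[0,0,0,0,-2,0,0],[0,0,0,0,-3,0,0],[0,0,0,0,-3,0,0],[0,0,0,0,-3,0,0],[0,0,0,-3,-1,0,0],[0,0,0,-3,-1,0,0],[0,0,0,0,0,0,0],[0,0,0,0,0,0,0]]'; python3 tm.py
```

```text
clock: 18.98
eef_pos: [510.5, -45.1, 101.5]
tcp_rot: [-1.316, 0.013, -1.445]
contact_force: [-0.7, 0.2, 0.6]
opening: 0.499
q [-0.142  0.285  2.16   0.179  0.46   1.153] F [-0.728  0.243  0.621] M [-0.057  0.094 -0.038] open 0.4994567238632307
height 24.794472728249133 upslope -1.8988044189998392 left 0.5030205759977093 rel rot deg [   0.261 -176.43    -0.548] M.axis -0.026833690202262606 t 18.9833
clock: 19.82
eef_pos: [460.4, 7.3, 265.4]
tcp_rot: [-1.313, 0.012, -1.45]
contact_force: [-0.5, -0.2, -0.2]
opening: 0.496
q [-0.021 -0.067  2.105  0.063  0.852  1.395] F [-0.523 -0.216 -0.173] M [-0.038  0.118  0.012] open 0.4957098703222426
height 193.33659022070796 upslope 2.383324204881722 left 61.306661153202995 rel rot deg [   0.495 -176.143   -0.348] M.axis 0.01552626819871081 t 19.8167
```

```bash
 python3 - <<'E'
from h import *
crop("side",240,220,70,70,9,"s11")
im=cams.grab_frame("top");cv2.imwrite("pics/topf11.png",im);crop("top",290,280,70,70,9,"t11",im)
E
```

```text
(no output)
```

View pics/s11.png

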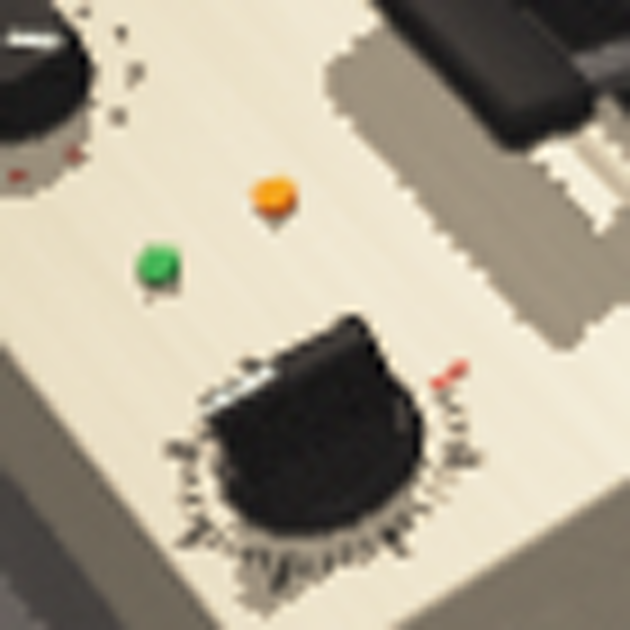

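View pics/t11.png

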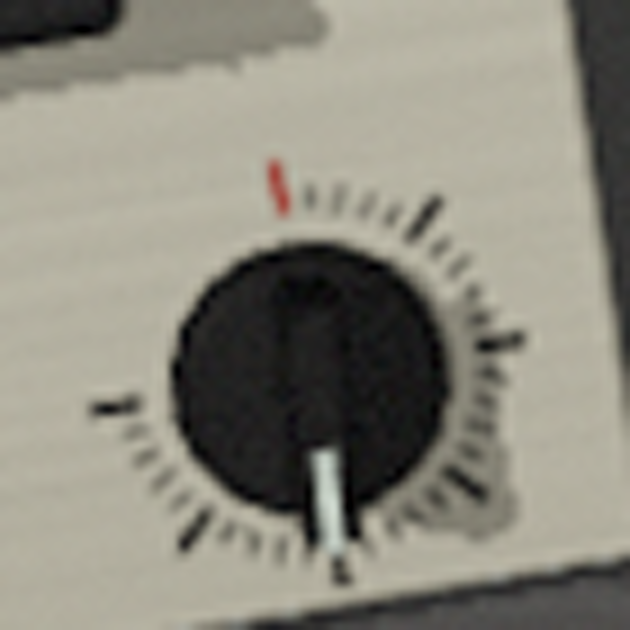

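```bash
cat > th.py <<'E'
from tm import *
def onpl(n,uv,h):
    c,d=ray(n,uv);N=RG@nr;P=g2w(o+nr*h);x=c+d*((P-c)@N)/(d@N);l=w2g(x)-(o+nr*h);return np.array([l@ex,l[1]])
def measure(n,im,box):
    x0,y0,x1,y1=box;S=8
    c=cv2.resize(im[y0:y1,x0:x1],None,fx=S,fy=S,interpolation=cv2.INTER_CUBIC)
    up=lambda p:((p[0]+.5)/S-.5+x0,(p[1]+.5)/S-.5+y0)
    b,g,rr=[c[...,k].astype(int) for k in range(3)]
    red=((rr-g>60)).astype(np.uint8)
    pr=up(np.argwhere(red)[:,::-1].mean(0))
    # key top pointer: bright pixels inside the dial
    dark=(c.max(2)<70).astype(np.uint8);
    k,lab,st,_=cv2.connectedComponentsWithStats(dark);i=1+np.argmax(st[1:,4])
    cs,_=cv2.findContours((lab==i).astype(np.uint8),cv2.RETR_EXTERNAL,cv2.CHAIN_APPROX_NONE)
    hull=np.zeros(dark.shape,np.uint8);cv2.drawContours(hull,[cv2.convexHull(cs[0])],-1,1,-1)
    hull=cv2.erode(hull,np.ones((5,5)))
    w=((c.min(2)>130)&(hull>0)).astype(np.uint8)
    k,lab,st,_=cv2.connectedComponentsWithStats(w);i=1+np.argmax(st[1:,4])
    pts=np.argwhere(lab==i)[:,::-1].astype(np.float32)
    vx,vy,cx,cy=cv2.fitLine(pts,cv2.DIST_L2,0,.01,.01).ravel()
    L=[onpl(n,up(p),35) for p in((cx-vx*15,cy-vy*15),(cx+vx*15,cy+vy*15))]
    cen=onpl(n,up((cx,cy)),35);d=L[1]-L[0]
    if d@cen<0:d=-d
    R0=onpl(n,pr,0)
    print(n,"ptr centroid",cen,"n",len(pts),"theta",np.degrees(np.arctan2(-d[1],d[0]))%360,"from centroid",np.degrees(np.arctan2(-cen[1],cen[0]))%360,"red tick",R0,np.degrees(np.arctan2(-R0[1],R0[0])))
E
python3 - <<'E'
from th import *
measure("top",cv2.imread("pics/topf11.png"),(290,280,360,350))
measure("side",cams.grab_frame("side"),(255,245,305,290))
measure("top",cv2.imread("pics/top0.png"),(290,280,360,350))
E
```

```text
q [-0.023 -0.065  2.105  0.063  0.851  1.394] F [ 0.649  0.982 -0.231] M [-0.02   0.114  0.011] open 0.5032110632467877
height 192.50571618830116 upslope 2.16760790972784 left 60.59469181026314 rel rot deg [   0.49  -176.067   -0.45 ] M.axis 0.010379431837089061 t 19.9167
top ptr centroid [-13.881  -0.408] n 1373 theta 182.86845407948513 from centroid 178.31511326265152 red tick [35.482 -0.782] 1.261931192637945
side ptr centroid [-9.976  0.272] n 109 theta 170.76206822741779 from centroid 181.56248857429233 red tick [34.293  1.825] -3.0462570231022026
top ptr centroid [ 9.892 -8.084] n 1678 theta 31.30459426221135 from centroid 39.255931778038196 red tick [35.441 -0.78 ] 1.2600977337533388
```

```bash
python3 - <<'E'
from th import *
im=cams.grab_frame("side");cv2.imwrite("pics/sidef12.png",im)
crop("side",255,245,40,30,19,"s12",cv2.convertScaleAbs(im,alpha=2.5,beta=20))
im=cv2.imread("pics/topf11.png")
crop("top",305,300,40,48,12,"t12",cv2.convertScaleAbs(im,alpha=3,beta=10))
E
```

```text
q [-0.024 -0.064  2.105  0.063  0.851  1.394] F [-0.278  0.059 -0.066] M [-0.027  0.132 -0.007] open 0.5032055867024441
height 191.96312318281468 upslope 1.8219232837043966 left 60.31144614589688 rel rot deg [   0.489 -176.031   -0.55 ] M.axis -0.006169818583078822 t 19.9667
```

View pics/s12.png

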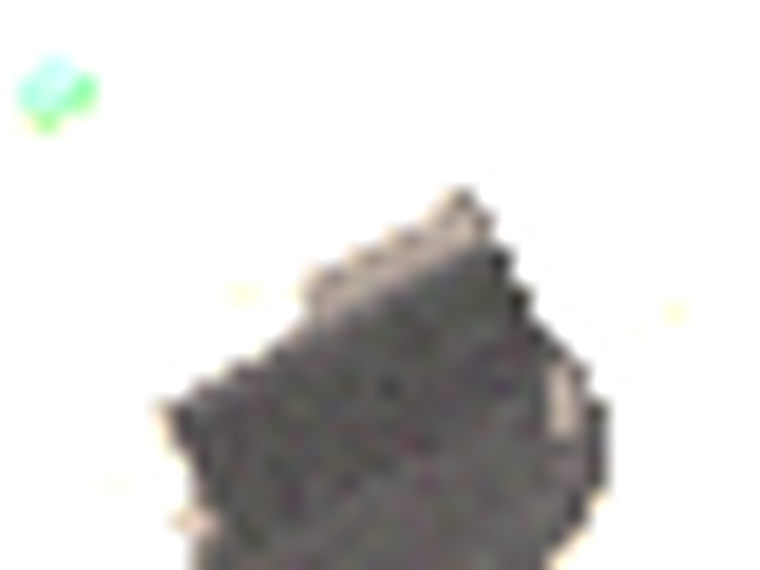

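View pics/t12.png

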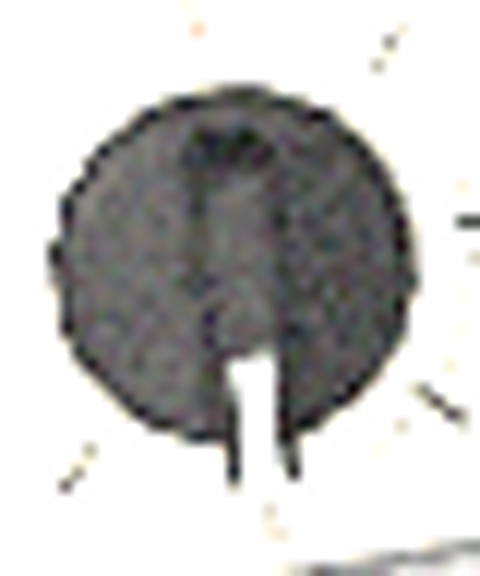

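```bash
python3 - <<'E'
from th import *
f=lambda x,y:(255+x/19,245+y/19)
t=lambda x,y:(305+x/12,300+y/12)
for nm,n,a,b in(("side near edge","side",f(490,243),f(178,412)),("top bar c","top",t(241,170),t(263,478)),("top L edge","top",t(195,160),t(233,480)),("top R edge","top",t(277,170),t(293,475))):
    A=onpl(n,a,35);B=onpl(n,b,35);d=B-A;print(nm,A,B,np.degrees(np.arctan2(-d[1],d[0]))%360)
# tick-based reference: axis direction from red tick and 20-min tick, top view
u=lambda x,y:(290+x/9,280+y/9)
A=onpl("top",u(280,188),0);B=onpl("top",u(341,568),0);d=A-B;print("tick axis",A,B,np.degrees(np.arctan2(-d[1],d[0])))
A=onpl("top",u(112,407),0);B=onpl("top",u(502,343),0);print(A,B)
E
```

```text
q [-0.024 -0.063  2.105  0.063  0.851  1.394] F [-0.382 -0.01   0.716] M [-0.024  0.146 -0.009] open 0.5003245629984099
height 191.62515002185054 upslope 1.632011570988752 left 60.15574938518554 rel rot deg [   0.486 -176.002   -0.615] M.axis -0.00946686838951792 t 20.0167
side near edge [16.468 -8.381] [-24.139  -5.385] 184.2193954451657
top bar c [20.558 -3.996] [-22.613  -0.57 ] 184.53666444328206
top L edge [22.967  1.97 ] [-22.198   3.524] 181.97121725969842
top R edge [19.748 -8.831] [-22.887  -4.688] 185.55021422081157
tick axis [34.424 -1.704] [-41.036  -2.157] -0.3440742531767975
[-2.397 36.223] [ -2.396 -39.078]
```

```bash
cat > tm3.py <<'E'
from tm import *
h,up,lf,th,n,g=map(float,sys.argv[1:7]);P=g2w(o+nr*h+ex*up+np.array([0,lf,0]));rows([(P,toolR(-n15,np.radians(th)),int(n))],g)
E
python3 tm3.py 60 -1.9 0.5 183.6 6 0
```

```text
q [-0.024 -0.063  2.105  0.063  0.851  1.394] F [-0.382 -0.01   0.716] M [-0.024  0.146 -0.009] open 0.5003245629984099
height 191.62515002185054 upslope 1.632011570988752 left 60.15574938518554 rel rot deg [   0.486 -176.002   -0.615] M.axis -0.00946686838951792 t 20.0167
[0.1, -0.1, 0.1, 0.98, 2.2, 0.03, 0.0]
[0.1, -0.1, 0.1, 0.99, 2.2, 0.02, 0.0]
[0.1, -0.1, 0.1, 0.99, 2.2, 0.02, 0.0]
[0.1, -0.1, 0.1, 0.99, 2.2, 0.01, 0.0]
[0.1, -0.1, 0.1, 0.99, 2.2, 0.01, 0.0]
[0.1, -0.1, 0.1, 0.99, 2.19, 0.01, 0.0]
```

```bash
python3 -m crank '[[0,0,0,2,1,0,0],[0,0,0,2,1,0,0],[0,0,0,1.2,2,0,0],[0,0,0,0.8,2.5,0,0],[0,0,0,0,2.5,0,0],[0,0,0,0,2,0,0],[0,0,0,0,1.2,0,0],[0,0,0,0,0.6,0,0],[0,0,0,0,0,0,0],[0,0,0,0,0,0,0]]'; python3 tm3.py 24.8 -1.9 0.5 183.6 4 0
```

```text
clock: 20.85
eef_pos: [498.4, -58.9, 127.3]
tcp_rot: [-1.327, 0.014, -1.463]
contact_force: [-0.2, -1.2, -0.2]
opening: 0.504
q [-0.173  0.226  2.156  0.157  0.535  1.166] F [-0.234 -1.236 -0.159] M [-0.025  0.134  0.025] open 0.504188647542602
height 53.492482254848625 upslope -9.177300174839948 left -10.815884320036531 rel rot deg [   0.573 -175.373   -1.527] M.axis 0.023827080480119705 t 20.85
[0.2, -0.3, 0.1, -0.3, 0.71, 0.17, 0.0]
[0.2, -0.3, 0.1, -0.3, 0.71, 0.17, 0.0]
[0.2, -0.3, 0.1, -0.3, 0.71, 0.17, 0.0]
[0.2, -0.3, 0.1, -0.3, 0.72, 0.17, 0.0]
```

```bash
python3 -m crank '[[0.4,-0.6,0.3,-0.6,0,-0.4,0],[0.4,-0.6,0.3,-0.6,0,-0.4,0],[0,0,0,0,0,0,0],[0,0,0,0,0,0,0],[0,0,0,0,0,0,0],[0,0,0,0,0,0,0],[0,0,0,0,0,0,0],[0,0,0,0,0,0,0],[0,0,0,0,0,0,0],[0,0,0,0,0,0,0]]'; python3 tm3.py 24.8 -1.9 0.5 183.6 4 0
```

```text
clock: 21.68
eef_pos: [489.9, -46.9, 129.6]
tcp_rot: [-1.305, 0.017, -1.438]
contact_force: [-0.6, -0.5, -0.1]
opening: 0.501
q [-0.161  0.202  2.187  0.191  0.509  1.124] F [-0.631 -0.549 -0.125] M [-0.019  0.074 -0.011] open 0.5006412796024703
height 57.270258326754565 upslope -14.486374875162682 left 2.5015120746779473 rel rot deg [  -0.243 -176.765    0.436] M.axis -0.009427827577216294 t 21.6833
[-0.1, 0.1, -0.0, 0.03, 0.81, 0.31, 0.0]
[-0.1, 0.1, -0.0, 0.03, 0.81, 0.31, 0.0]
[-0.1, 0.1, -0.0, 0.03, 0.81, 0.32, 0.0]
[-0.1, 0.1, -0.0, 0.03, 0.81, 0.32, 0.0]
```

```bash
python3 -m crank '[[0,0.2,0,0.1,0,0.7,0],[0,0.2,0,0.1,0,0.55,0],[0,0,0,0,0,0,0],[0,0,0,0,0.6,0,0],[0,0,0,0,0.6,0,0],[0,0,0,0,0.5,0,0],[0,0,0,0,0.3,0,0],[0,0,0,0,0,0,0],[0,0,0,0,0,0,0],[0,0,0,0,0,0,0]]'; python3 tm3.py 24.8 -1.9 0.5 183.6 2 0
```

```text
clock: 22.52
eef_pos: [509.1, -46.3, 110.6]
tcp_rot: [-1.306, 0.02, -1.445]
contact_force: [0.1, 1.0, 0.9]
opening: 0.498
q [-0.152  0.265  2.162  0.199  0.474  1.13 ] F [0.143 0.952 0.908] M [-0.092  0.133  0.007] open 0.4978454976633973
height 34.03784402953902 upslope -1.0573159493786417 left -0.44833498551398066 rel rot deg [  -0.283 -176.305    0.276] M.axis 0.023343841006438815 t 22.5167
[-0.1, -0.0, -0.1, -0.04, 0.46, -0.05, 0.0]
[-0.1, -0.0, -0.1, -0.04, 0.46, -0.05, 0.0]
```

Now lower 9 mm and close.

```bash
python3 -m crank '[[0,0,0,-0.1,0.4,-0.1,0],[0,0,0,0,0.3,0,0],[0,0,0,0,0.2,0,0],[0,0,0,0,0,0,0],[0,0,0,0,0,0,-0.5],[0,0,0,0,0,0,-0.7],[0,0,0,0,0,0,-0.9],[0,0,0,0,0,0,-1],[0,0,0,0,0,0,-1],[0,0,0,0,0,0,-1]]' 40; python3 tm.py
```

```text
clock: 23.35
eef_pos: [510.3, -44.9, 101.1]
tcp_rot: [-1.306, 0.02, -1.445]
contact_force: [-0.4, 0.2, -2.3]
opening: 0.128
q [-0.148  0.284  2.166  0.206  0.449  1.124] F [-0.381  0.236 -2.298] M [-0.055  0.107 -0.007] open 0.12790117409467075
height 24.51951902553268 upslope -2.0754016761645713 left 0.7193985852257327 rel rot deg [  -0.264 -176.31     0.317] M.axis 0.0020028811938668165 t 23.35
```

```bash
python3 -m crank '[[0,-1.5,0,0,0,0,-1],[0,-1.2,0,0,0,0,-1],[0,-0.8,0,0,0,0,-1],[0,0,0,0,0,0,-1],[0,0,0,0,0,0,-1],[0,0,0,0,0,0,-1],[0,0,0,0,0,0,-1],[0,0,0,0,0,0,-1],[0,0,0,0,0,0,-1],[0,0,0,0,0,0,-1]]'; python3 tm.py
```

```text
clock: 24.18
eef_pos: [510.4, -44.9, 101.2]
tcp_rot: [-1.305, 0.003, -1.384]
contact_force: [-0.6, -0.6, -1.4]
opening: 0.131
q [-0.148  0.284  2.166  0.206  0.449  1.061] F [-0.625 -0.588 -1.37 ] M [-0.078  0.144  0.086] open 0.13146902248308376
height 24.526111501348176 upslope -2.063304181727338 left 0.6361601729249884 rel rot deg [  -0.241 -179.949    0.338] M.axis 0.09635088796117679 t 24.1833
```

Release, retract along the tool and look.

```bash
python3 -m crank '[[0,0,0,0,0,0,-0.6],[0,0,0,0,0,0,-0.3],[0,0,0,0,0,0,0],[0,0,0,0,0,0,0],[0,0,0,0,0,0,0],[0,0,0,0,0,0,0],[0,0,0,0,0,0,0],[0,0,0,0,-0.5,0,0],[0,0,0,0,-1,0,0],[0,0,0,0,-1.5,0,0]]'; python3 -m crank '[[0,0,0,0,-2,0,0],[0,0,0,0,-3,0,0],[0,0,0,0,-3,0,0],[0,0,0,-1,-3,0,0],[0,0,0,-3,-1,0,0],[0,0,0,-3,-1,0,0],[0,0,0,-3,0,0,0],[0,0,0,-1,0,0,0],[0,0,0,0,0,0,0],[0,0,0,0,0,0,0]]'; python3 - <<'E'
from th import *
im=cams.grab_frame("top");cv2.imwrite("pics/topf13.png",im);crop("top",290,280,70,70,9,"t13",im)
measure("top",im,(290,280,360,350))
im=cams.grab_frame("side");cv2.imwrite("pics/side13.png",im)
crop("side",255,245,40,30,19,"s13",cv2.convertScaleAbs(im,alpha=2.5,beta=20))
E
```

```text
clock: 25.02
eef_pos: [501.2, -46.2, 129.7]
tcp_rot: [-1.309, 0.004, -1.384]
contact_force: [0.6, -0.2, -0.2]
opening: 0.5
clock: 25.85
eef_pos: [444.0, 56.3, 274.1]
tcp_rot: [-1.296, 0.0, -1.39]
contact_force: [0.5, -0.5, -0.7]
opening: 0.498
q [ 0.108 -0.112  2.127  0.027  0.853  1.483] F [ 0.485 -0.476 -0.685] M [-0.024  0.152  0.039] open 0.498120081437863
height 203.6118195955312 upslope -2.1290307273140705 left 112.46198597275097 rel rot deg [   0.113 -179.626    1.169] M.axis 0.03617174739028679 t 25.85
top ptr centroid [-13.824  -1.121] n 1356 theta 179.07894852137625 from centroid 175.3661029513363 red tick [35.465 -0.761] 1.2285292703234074
```

View pics/t13.png

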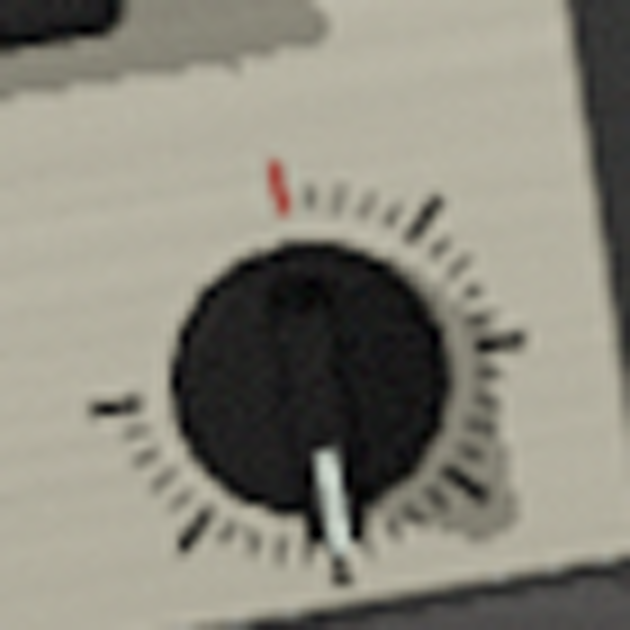

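View pics/side13.png

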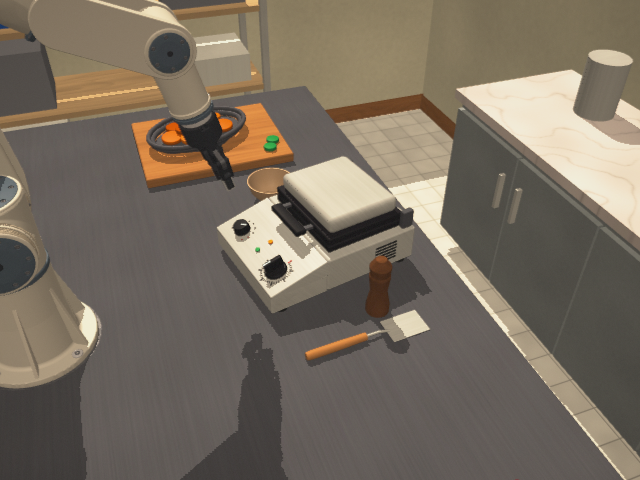

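View pics/topf13.png

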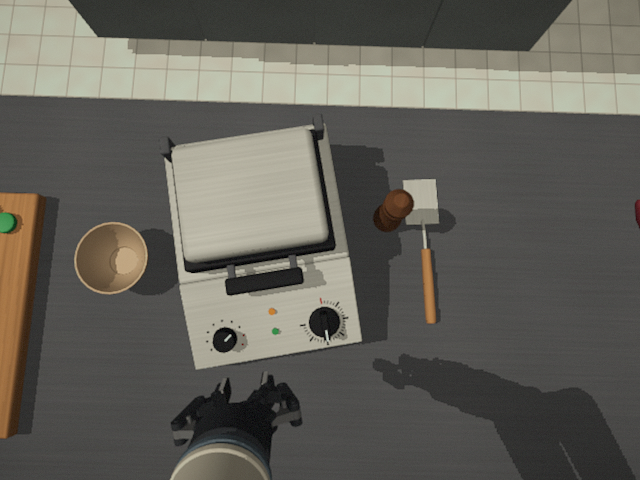

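View pics/s13.png

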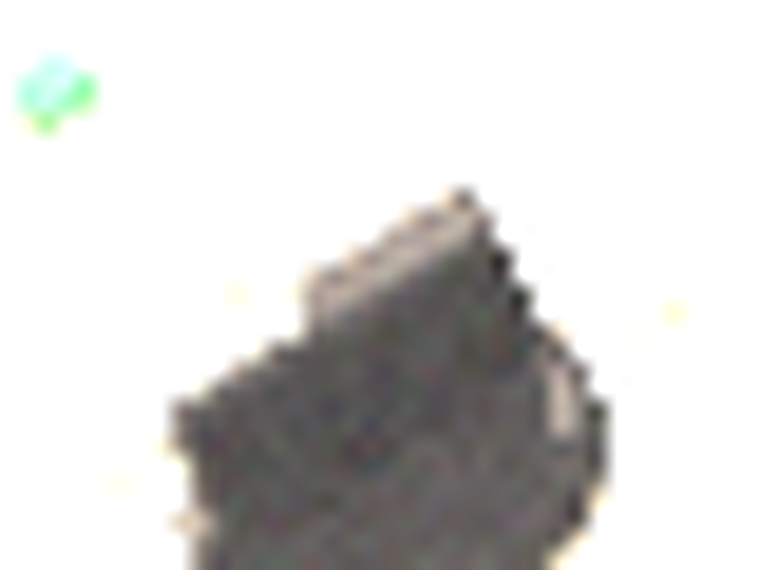

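```bash
python3 -c "
from rig import order
print(order.sign_off())"
```

```text
the job is handed in; nothing more can be done
None
```

I lowered the lid fully, then wound the timer to its stop and turned it back to 20. The job was handed in at about 26 s of the 72 s allowed.

- **Lid:** I pushed it down by the handle with the closed fingertips, at about 2–5 N in the readings between moves. It stopped at handle height 142.5 mm (143 mm expected when shut). The last press against the stop read about 13 N, and the final pictures show the lid down.
- **Timer:** I gripped the wing key and wound it from about 29° clockwise to the hard stop at 30. The stop was clear from the torque, which rose from about 0.13 to 4 N m. That was firmer than needed, and the tool turned about 12° past the nominal 270°.
- **Turning back:** A first release left the key at about 183.6° (20.4 min) by tool angle and picture. I gripped it again, turned it back the last bit and let go with the tool at 180.0°.
- **Last checks:**
  - The top view gives the pointer at 179.1° by line direction, about 19.9 min, pointing at the long 20 tick.
  - The cruder reading from the pointer's centroid gave 175.4°. I put that down to a 1 mm offset in where I placed the axis.
  - The side view was too coarse to measure the pointer well.
- **Left alone:** The thermostat, bowl, pepper mill and spatula look unmoved in the final pictures, and the gripper was clear of everything.

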